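# Hang the box grater on the swing-out hook and tug to check it

### The arm

A 7-joint arm with a two-finger parallel gripper is mounted at the origin on a cart in front of the work surface, level with it; the furniture and walls round the work are solid. World frame = base frame: x ahead of the robot, y to its left, z up, the work surface at z = 0. Lengths are in m, angles in rad, forces in N, time in s.
With the tool pointing down it reaches from about 0.425 to 0.925 m from the base axis. Payload 6.8 kg.
Tool frame: the origin (TCP) lies at the very end of the fingers, on their centre line; the grasp point (between the pads) lies 19 mm behind it; z points along the fingers, y is the line along which they close (so a half turn about z gives the same grasp; the last joint's range is limited). The gripper opens to 85 mm and grips with 20 to 120 N. Pads are 22 mm wide; open, the fingers measure 114 mm over their backs; the gripper's body (76 mm by 85 mm) begins 54 mm behind the grasp point. The pads swing forward as they close: fully open they stand 13 mm farther back than shut.
Start: joints at [1.088, 0.477, 0.022, 1.555, -0.011, 1.109, -0.083], TCP at [0.247, -0.628, 0.199] pointing down, gripper open.
Joint ranges: [-2.96, 2.96], [-0.34, 2.1], [-1.41, 1.46], [0.24, 2.44], [-1.37, 4.51], [0.17, 1.92], [-2.96, 2.96]. Speed limits (rad/s): [2.39, 2.39, 3.14, 3.14, 3.14, 3.14, 3.14].

### API

Orientations are given as a rotation vector (axis times angle).
In Python, from bench import get_obs, viewer, r gives the robot as it stands. The module is installed in compiled form; this text tells all that it offers.
- The arm moves only by the tool play_rows, never from a script. Its argument "commands" is a list that holds one entry, the list of rows, each a list of 5 numbers: the gripper's target within -1 to 1 (shut at 1, half-way at 0, fully open at -1), then the shift along the tool's x, y, z scaled (see below), then the turn about the tool's z scaled (see below). A call has 1 to 12 rows; each row is the pose to reach, as a shift and turn from the pose commanded when the call began, along the tool's axes at that moment; what a row does not reach only later rows make up. The controller multiplies each number of a shift by 0.2 m and each number of a turn by pi/2 rad. A row lasts 1/12 s, in which the tool goes at most 41.7 mm and 7.16 degrees, less where a joint would pass 70% of its speed; a pose out of reach is approached as far as the arm can. A call with a number of a shift or a turn outside -1 to 1 is refused whole. A call with a gripper value outside its range is refused whole. The fingers move at their own pace and stop on an object; "grip_force" is the grip in N (left out, the last holds). Time passes only in rows, so rows that repeat a pose let the fingers close. It gives the time, the measured TCP pose, the force, the opening and the grip force at its end, in the units of the state.
- get_obs(): the state, without advancing time (a new reading comes with each control period).
- viewer.grab_frame(name): name is "side" or "top" or "wrist"; returns a dict with "pixels" (420x560x3 uint8, red, green, blue), "fovy" (degrees; the focal length in pixels is half the picture's height over the tangent of half this angle, whatever the lens; pixels are square), "cx", "cy" (the principal point, pixels), "world_to_cam" (4x4, takes a point from world to camera coordinates); the wrist camera has in their place "hand_eye" (4x4, takes a point from camera to tool coordinates, whose origin is the TCP and whose axes are the flange's). Camera axes: x right, y up, looking along -z (the intrinsics and any distortion apply to the point x, -y, -z); pixel columns grow to the right and rows downward; lengths in m; the calibration is good to about 2 mm. A picture is of the moment at which its call begins: read the wrist's pose just before it. There is no depth.
- r.hand_in(): hands the job in; it is judged then, once.
Trained networks look in a picture, given as the dict that the camera call returned (one of the last four; its "shot" number tells which), for a name from the list of things; names that differ only in an ending like _2 or _b are one class to them, and where a whole thing is asked for, a point or a joint stands for the part that bears it (a point fixed in the world has none). Each returns a list of dicts, best first, with "score" (0 to 1); they miss things now and then, are a little off and sometimes report something else, mostly with a low value. They report only what shows in the picture. A call takes as long as a camera call. They do not tell look-alikes from the thing itself.
- viewer.trace(picture, thing): "pixels" (420x560 bool, what is visible of it) and "rect" ([left, top, right, bottom] in pixels, round what is visible of it).
The state is a dict: "clock": time; "joints": joint angles; "qvel": joint speeds; "tau": joint torques, N m; "tcp_pos": TCP position; "orientation": TCP orientation; "contact_force": force on the tool from outside, world axes, zero at the start; "moment": the same for the moment, N m; "grip_width": finger opening in m; "gripper_force": force on a finger pad.
Only numpy, scipy, OpenCV 4.12 (cv2) and the standard library are available. Lean on these libraries where they do the work, as an engineer would, in place of code of your own. Each camera call takes 0.05 s, during which the arm holds its last target. There are 200 camera calls.

### The job

Tidy the box grater away: swing the empty, folded hook of the counter rack straight out, lift the grater out from among the jars and hang it by its handle on that hook. Before you let go, tug it gently downwards to make sure that the hook holds it. Leave the jars where they stand and the other things hanging on the rack.

Things in the scene. Friction and masses are not known exactly. Their poses are not given: they have to be found in the camera images.
- grater_mid (a point): Centre, half-way up (97 mm above its underside), of the loose four-sided box grater: a slightly tapered steel box with teeth and a black strap handle on top, 194 mm high in all, 0.2 to 0.45 kg. It starts upright and stands by itself. z up along it; body 52 mm deep in x at the foot, 42 at the top; 66 mm wide in y at the foot, 56 at the top. Its flat +y and -y sides bear a firm grasp.
- grater_strap (a point): Middle of the underside of the grater's strap handle, which rests on the hook: 186 mm above the grater's underside; axes as grater_mid. Its level top bar is 8 mm thick, 15 mm deep in x, 44 mm long in y, on two legs 7 mm thick at y = +-25 mm. The window under it, 44 mm wide (y) and 36 mm high, is open along x: the hook goes through it along x.
- swing_hook (a joint): Angle of the one empty hook of the rack, which swings about an upright pin on the back rail: 0 = straight out to the front, against a stop; positive = folded to the left (+y), at the start 0.4 to 0.65. Light friction (0.04 N m); stays where it is left. Which of the three hook places it has varies; the other two hooks are rigid and carry things.
- hook_seat (a point): Top of the empty hook's bar in the middle of its seat, where grater_strap comes to rest; 229 mm above the worktop, 45 mm from the pin. Axes turn with the hook: the pin is at +x, the tip at -x, z up. Round bar 8 mm thick, level for 17 mm either side of here; at the outer end it turns up, its highest point 12 mm above here and 29 mm further out, its end 33 mm out. At the pin end it rises 5 mm.
- hook_tip (a point): Centre of the rounded end of the empty hook's upturned tip, 8 mm thick, 74 mm from the pin, 237 mm above the worktop: a place to take the hook by and swing it. It stands 28 mm out from under the rack's top board when the hook is straight out. Axes as hook_seat.
- rack: Fixed wooden counter rack, 410 mm wide (y), 289 mm high; origin on the worktop below the hook pins, x from front to back, front looks to -x. Top board x = -0.050 to 0.075, underside z = 0.273; cheeks 15 mm thick at y = +-0.1925, x = -0.018 to 0.072; back rail x = 0.004 to 0.022. Pins at x = 0, y = -0.13, 0, 0.13; bars' axis z = 0.225. A lemon and a tin are fixed on the top board.
- board: Small wooden paddle board that hangs loosely on one of the other two (rigid) hooks: 80 mm wide, 14 mm thick, handle 40 mm wide. Origin at the top of its hanging hole; it reaches 158 mm below that. Leave it hanging.
- turner: Slotted steel turner with a black handle that hangs loosely on the remaining rigid hook: blade 72 mm wide, handle 26 mm wide. Origin at the top of its hanging hole; it reaches 163 mm below that. Leave it hanging.
- honey_jar: Honey jar with a metal lid, 71 mm in diameter, 110 mm high, loose; origin under its centre. Stands next to the grater on its -x side. Leave it standing.
- canister: Cream lidded canister, 102 mm in diameter, 140 mm high, loose; origin under its centre. Stands next to the grater on its +y side. Leave it standing.
- spice_jar: Spice jar with a dark lid, 40 mm in diameter, 105 mm high, loose; origin under its centre. Stands next to the grater on its -y side. Leave it standing.
- salt_shaker: Salt shaker, 44 mm in diameter, 90 mm high, loose; origin under its centre. Stands next to the grater on its +x side. Leave it standing.
- grater_top (a point): Centre of the closed black top of the grater's body, 150 mm above its underside (59 mm by 45 mm). At the start jars stand about 10 mm from all four sides of the body, so that there it can only be taken by its handle; in the open it can be taken by its body. A gentle test tug on the hook is a pull of 5 to 15 N.
- rack_edge (a point): Middle of the lower front edge of the rack's top board (16 mm thick, 410 mm wide). The board roofs the hooks: its underside is 44 mm above hook_seat, its front edge 5 mm in front of the seat of a straight-out hook, so a hand that holds the grater's handle from above has no room there; a hand that holds the body about 90 mm below the handle, slanting in from the front, has. Axes as rack.
Things that resemble listed ones, but are neither listed nor needed, are in the scene too. What is shaped like the part that bears grater_mid but orange is not meant.

How it is judged:
By the outcome, as a careful person would: the job done as asked, in the order asked, and still so for the second after the job is handed in, with the robot touching nothing.
It also fails if it takes over 72 s, if anything falls off the work surface, if the arm or the gripper's body presses on something with over 40 N, if the wrist force passes 120 N, or if a joint passes its speed limit or range.

## Working session

There is one attempt and no reset: what is moved stays moved. The work goes in short steps, Python scripts to look and compute and a tool call to move; the robot and the scene stay as the last step left them, time stands still between calls to the robot, and variables do not carry over. Pictures are saved under pics/ and viewed, at most 10 in all, crops included, and the job is handed in when it is done.

Besides the shell and the picture viewer there is one more tool, called after "Request:" by a JSON object that holds its "op" and its "data". play_rows: Moves the arm, as the interface text tells. Shifts and turns lie within -1 to 1; 1 stands for 0.2 m of shift or pi/2 rad of turn. Its arguments: {"type":"object","properties":{"commands":{"type":"array","items":{"type":"array","items":{"type":"array","items":{"type":"number","minimum":-1,"maximum":1}}}},"grip_force":{"type":"number"}},"required":["commands"]}

```bash
mkdir -p pics
cat > h.py <<'E'
import numpy as np, cv2
from bench import get_obs, viewer, r
from scipy.spatial.transform import Rotation as R
def T_tool(o):
    T=np.eye(4);T[:3,:3]=R.from_rotvec(o['orientation']).as_matrix();T[:3,3]=o['tcp_pos'];return T
def grab(n):
    o=get_obs();p=viewer.grab_frame(n)
    p['W2C']=np.array(p['world_to_cam']) if 'world_to_cam' in p else np.linalg.inv(T_tool(o)@np.array(p['hand_eye']))
    p['f']=210/np.tan(np.radians(p['fovy'])/2); return p
def proj(p,X):
    c=(np.c_[np.atleast_2d(X),np.ones(len(np.atleast_2d(X)))]@p['W2C'].T)[:,:3]
    return np.c_[p['cx']+p['f']*c[:,0]/-c[:,2],p['cy']-p['f']*c[:,1]/-c[:,2]]
def ray(p,uv):
    C=np.linalg.inv(p['W2C']);d=C[:3,:3]@np.array([(uv[0]-p['cx'])/p['f'],-(uv[1]-p['cy'])/p['f'],-1]);return C[:3,3],d/np.linalg.norm(d)
def atz(p,uv,z):
    o,d=ray(p,uv);return o+d*(z-o[2])/d[2]
def save(p,n):cv2.imwrite('pics/'+n,p['pixels'][...,::-1])
E
python3 - <<'E'
from h import *
o=get_obs();print({k:np.round(v,3) for k,v in o.items()});print(np.round(T_tool(o),3))
for n in('side','top'):
    p=grab(n);save(p,n+'0.png');print(n,[k for k in p], p['fovy'],p['cx'],p['cy'],np.round(np.linalg.inv(p['W2C']),3).tolist())
    for t in('grater_mid','swing_hook','rack','board','turner','honey_jar','canister','spice_jar','salt_shaker'):
        print(t,[(round(d['score'],2),np.round(d['rect']).tolist()) for d in viewer.trace(p,t)][:3])
E
```

```text
{'clock': np.float64(0.0), 'joints': array([ 1.088,  0.478,  0.022,  1.556, -0.011,  1.109, -0.083]), 'qvel': array([-0.   , -0.001,  0.001,  0.001,  0.001, -0.001, -0.   ]), 'tau': array([-2.0000e-03, -5.9644e+01,  1.6080e+00, -2.8119e+01,  1.3000e-02,
        9.0000e-03,  0.0000e+00]), 'tcp_pos': array([ 0.247, -0.628,  0.198]), 'orientation': array([-3.085e+00, -5.850e-01,  1.000e-03]), 'contact_force': array([-0.784,  0.223,  0.109]), 'moment': array([0.012, 0.011, 0.032]), 'gripper_force': np.float64(0.0), 'grip_width': np.float64(0.086)}
[[ 0.931  0.366 -0.001  0.247]
 [ 0.366 -0.931  0.002 -0.628]
 [-0.    -0.002 -1.     0.198]
 [ 0.     0.     0.     1.   ]]
side ['pixels', 'fovy', 'cx', 'cy', 'world_to_cam', 'shot', 'W2C', 'f'] 54.32590293057848 280.0282903413093 216.37759229518085 [[0.845, 0.207, -0.492, 0.018], [-0.534, 0.284, -0.796, -0.658], [-0.025, 0.936, 0.351, 0.556], [0.0, 0.0, 0.0, 1.0]]
grater_mid [(0.97, [286.0, 246.0, 318.0, 330.0]), (0.63, [208.0, 204.0, 237.0, 274.0])]
swing_hook [(0.56, [286.0, 195.0, 319.0, 198.0])]
rack [(0.85, [281.0, 150.0, 446.0, 330.0])
[... 421 characters left out ...]
hot', 'W2C', 'f'] 52.050633939908735 280.83698218320336 210.63628738239336 [[-0.023, 0.985, -0.171, 0.295], [-1.0, -0.025, -0.009, 0.167], [-0.014, 0.171, 0.985, 1.435], [0.0, 0.0, 0.0, 1.0]]
grater_mid [(0.68, [328.0, 214.0, 352.0, 242.0]), (0.57, [218.0, 229.0, 247.0, 255.0])]
swing_hook []
rack [(0.56, [257.0, 121.0, 409.0, 191.0]), (0.45, [217.0, 230.0, 250.0, 252.0])]
board [(0.52, [315.0, 176.0, 343.0, 192.0])]
turner [(0.69, [357.0, 169.0, 380.0, 190.0])]
honey_jar [(0.62, [223.0, 252.0, 249.0, 278.0])]
canister [(0.84, [183.0, 229.0, 223.0, 265.0])]
spice_jar [(0.62, [246.0, 227.0, 262.0, 244.0])]
salt_shaker [(0.6, [222.0, 217.0, 235.0, 231.0]), (0.43, [357.0, 168.0, 383.0, 190.0])]
```

```bash
python3 -c "
import cv2,numpy as np
a=cv2.imread('pics/side0.png');b=cv2.imread('pics/top0.png')
cv2.imwrite('pics/s0.png',cv2.resize(a,(800,600)));cv2.imwrite('pics/t0.png',cv2.resize(b,(800,600)))"
```

```text
(no output)
```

View pics/s0.png

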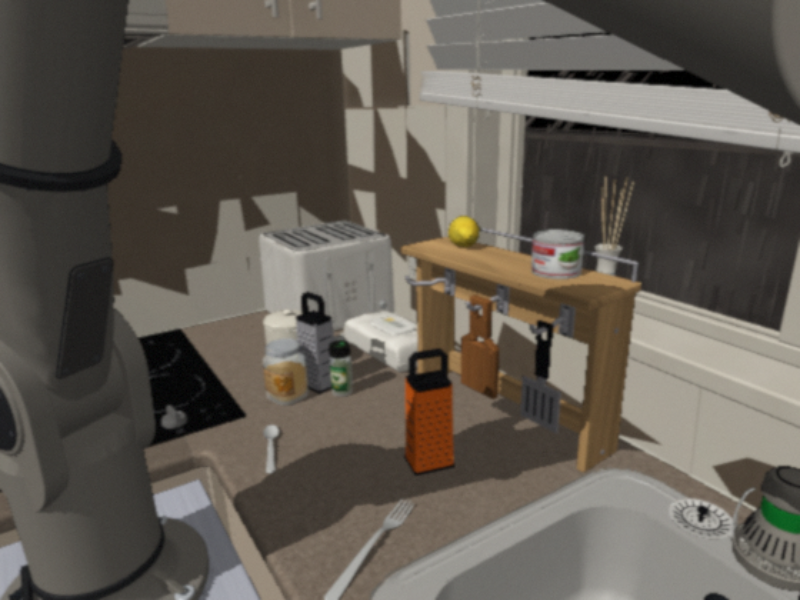

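View pics/t0.png

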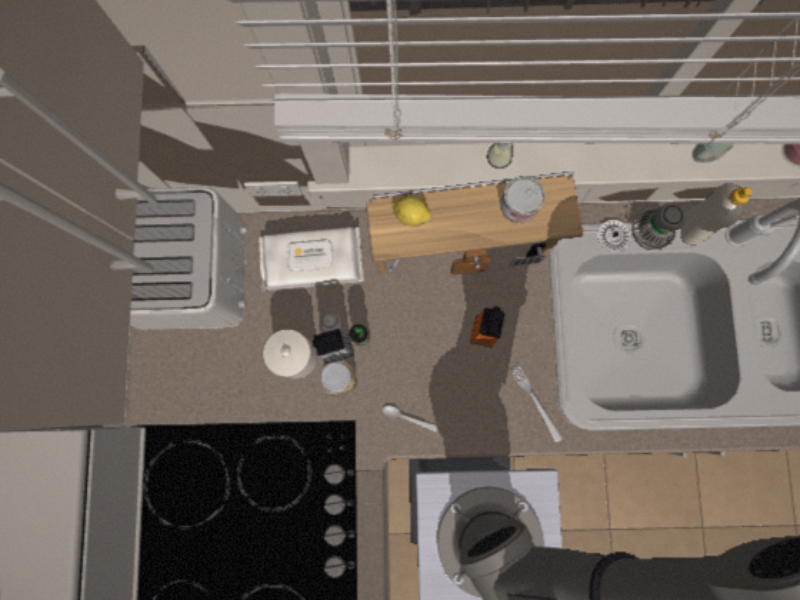

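Run:
```python
from h import *
s=grab('side');t=grab('top');k=1/1.42857
for n,uv in dict(FL=(373,258),FR=(582,236),BR=(575,177),BL=(368,200)).items(): print(n,atz(t,np.array(uv)*k,.289).round(3))
m=viewer.trace(t,'rack')[0]['pixels'].astype(np.uint8);c=max(cv2.findContours(m,0,2)[0],key=cv2.contourArea);print(cv2.minAreaRect(c),cv2.boxPoints(cv2.minAreaRect(c)).tolist())
def tri(a,b):
    (o1,d1),(o2,d2)=ray(s,np.array(a)*k),ray(t,np.array(b)*k)
    q=np.linalg.lstsq(np.c_[d1,-d2],o2-o1,rcond=None)[0];return ((o1+d1*q[0]+o2+d2*q[1])/2).round(3),np.linalg.norm(o1+d1*q[0]-o2-d2*q[1]).round(4)
print('lemon',tri((464,231),(411,210)));print('tin',tri((558,252),(523,198)))
print('grater top',tri((313,297),(328,340)))
for n,z in (('canister',.14),('spice_jar',.105),('honey_jar',.11),('salt_shaker',.09)):
    d=viewer.trace(t,n)[0]['rect'];print(n,atz(t,((d[0]+d[2])/2,(d[1]+d[3])/2),z).round(3))
for uv in [(388,265),(394,263)]: print('tip',atz(t,np.array(uv)*k,.237).round(3))
m=viewer.trace(s,'swing_hook')[0]['pixels'];v,u=np.nonzero(m);print(u.min(),v[u==u.min()],u.max(),v[u==u.max()])
A=cv2.resize(s['pixels'][170:310,180:340,::-1],(640,560),interpolation=cv2.INTER_CUBIC)
cv2.imwrite('pics/sc.png',A)
```

```text
FL [0.579 0.23  0.289]
FR [ 0.612 -0.172  0.289]
BR [ 0.731 -0.167  0.289]
BL [0.696 0.238 0.289]
((331.7000427246094, 155.60000610351562), (56.43579864501953, 148.59361267089844), 82.87498474121094) [[254.47695922851562, 136.8153839111328], [401.9231262207031, 118.38462829589844], [408.9231262207031, 174.38462829589844], [261.4769592285156, 192.8153839111328]]
lemon (array([0.663, 0.156, 0.316]), np.float64(0.0026))
tin (array([ 0.679, -0.055,  0.32 ]), np.float64(0.0047))
grater top (array([0.434, 0.331, 0.188]), np.float64(0.0002))
canister [0.407 0.411 0.14 ]
spice_jar [0.447 0.276 0.105]
honey_jar [0.36  0.314 0.11 ]
salt_shaker [0.491 0.344 0.09 ]
tip [0.577 0.204 0.237]
tip [0.581 0.191 0.237]
285 [194 195 196] 315 [195 196 197 198]
```

View pics/sc.png

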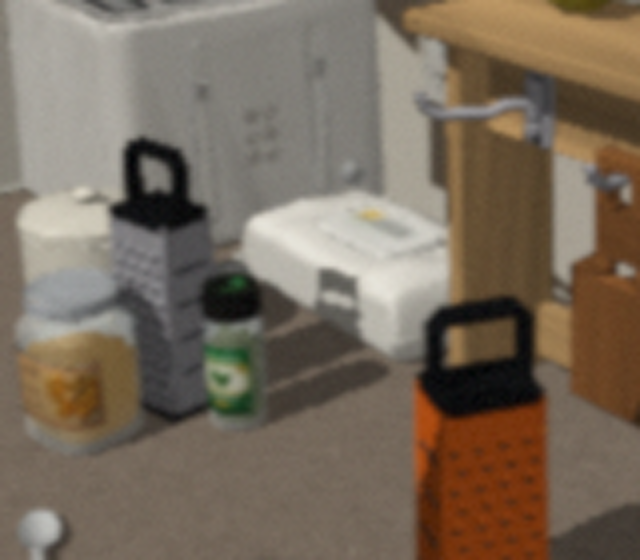

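Side and top pictures: the empty hook is the leftmost (side ~(300,196)), folded left. The grey grater stands at ~(222,235) between canister, honey, spice and salt; the orange one is a decoy. The lemon sits on the board above the empty hook.

Request:
{"op": "play_rows", "data": {"commands": [[[1,0,0,-0.6,0],[1,0.2,-0.2,-1,0],[1,0.675,-0.8,-1,0],[1,0.675,-0.8,-1,0],[1,0.675,-0.8,-1,0],[1,0.675,-0.8,-1,0],[1,0.675,-0.8,-1,0]]], "grip_force": 40}}

```text
clock: 1.98
tcp_pos: [0.3088, -0.4447, 0.3896]
orientation: [3.086, 0.585, 0.0]
contact_force: [0.8, -0.1, -0.1]
grip_width: 0.0009
gripper_force: 0.0
```

Request:
{"op": "play_rows", "data": {"commands": [[[1,0.675,-0.8,0,0],[1,0.675,-0.8,0,0],[1,0.675,-0.8,0,0],[1,0.675,-0.8,0,0],[1,0.675,-0.8,0,0],[1,0.675,-0.8,0,0],[1,0.675,-0.8,0,0]]]}}

```text
clock: 2.57
tcp_pos: [0.3767, -0.2458, 0.389]
orientation: [3.084, 0.594, 0.001]
contact_force: [-0.1, -0.3, -0.6]
grip_width: 0.0001
gripper_force: 0.0
```

Request:
{"op": "play_rows", "data": {"commands": [[[1,0.675,-0.8,0,0],[1,0.675,-0.8,0,0],[1,0.675,-0.8,0,0],[1,0.675,-0.8,0,0],[1,0.675,-0.8,0,0],[1,0.675,-0.8,0,0],[1,0.675,-0.8,0,0]]]}}

```text
clock: 3.15
tcp_pos: [0.4434, -0.0489, 0.3885]
orientation: [-3.086, -0.59, -0.0]
contact_force: [0.3, -1.3, -0.1]
grip_width: 0.0005
gripper_force: 0.0
```

Request:
{"op": "play_rows", "data": {"commands": [[[1,0.675,-0.75,0,0.185],[1,0.675,-0.75,0,0.185],[1,0.675,-0.75,0,0.185],[1,0.675,-0.75,0,0.185],[1,0.675,-0.75,0,0.185],[1,0.675,-0.75,0,0.185],[1,0.675,-0.75,0,0.185],[1,0.675,-0.75,0,0.185]]]}}

```text
clock: 3.82
tcp_pos: [0.5142, 0.1368, 0.3877]
orientation: [3.138, 0.129, -0.002]
contact_force: [-0.5, -1.0, 0.2]
grip_width: 0.0002
gripper_force: 0.0
```

Run:
```python
from h import *
o=get_obs();print(T_tool(o).round(3))
p=grab('wrist');save(p,'w1.png');print(p['fovy'],p['cx'],p['cy'],np.array(p['hand_eye']).round(3).tolist())
for t in('swing_hook','rack'):
  for d in viewer.trace(p,t)[:2]: print(t,d['score'],d['rect'])
cv2.imwrite('pics/w1b.png',cv2.resize(p['pixels'][...,::-1],(800,600),interpolation=2))
```

```text
[[ 0.997  0.082 -0.001  0.514]
 [ 0.082 -0.997 -0.001  0.137]
 [-0.001  0.001 -1.     0.388]
 [ 0.     0.     0.     1.   ]]
70.43276150830965 279.59186449062986 209.47738074211472 [[-0.001, 0.96, 0.28, 0.071], [1.0, 0.001, -0.0, 0.001], [-0.0, 0.28, -0.96, -0.176], [0.0, 0.0, 0.0, 1.0]]
rack 0.98 [164.5, 1.5, 559.8, 125.8]
rack 0.59 [104.2, 176.7, 186.0, 235.5]
```

View pics/w1b.png

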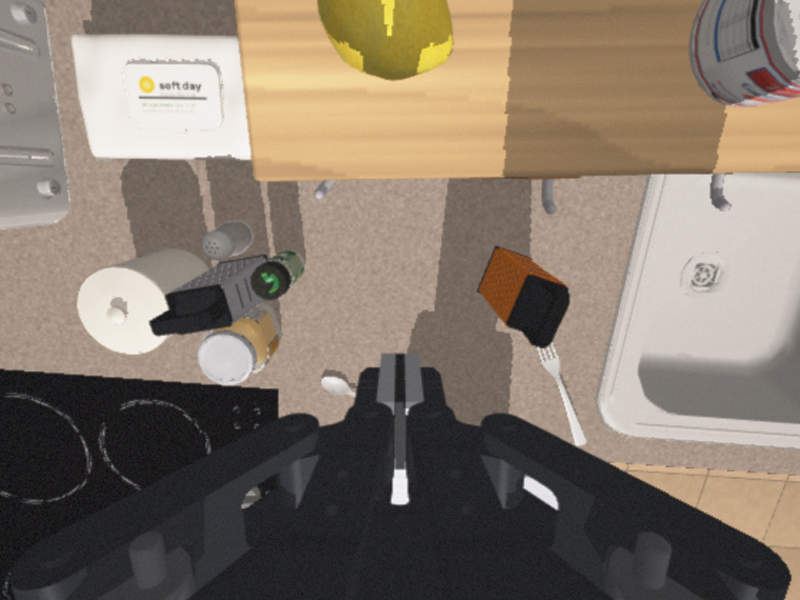

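Run:
```python
from h import *
p=grab('wrist');k=.7
P=lambda u,v,z:atz(p,(u*k,v*k),z).round(4)
a=P(256,180,.289);b=P(716,173,.289);print('edge',a,b)
print('tip',P(320,192,.237)); print('tips2',P(549,209,.237),P(724,205,.237))
print('lemon front',P(395,78,.31),'right',P(452,40,.316))
print('strap top ends',P(152,326,.194),P(228,309,.194))
```

```text
edge [0.5752 0.2303 0.289 ] [ 0.6021 -0.0552  0.289 ]
tip [0.5684 0.1994 0.237 ]
tips2 [0.5697 0.0263 0.237 ] [ 0.5831 -0.105   0.237 ]
lemon front [0.6354 0.1477 0.31  ] right [0.6543 0.1195 0.316 ]
strap top ends [0.4336 0.3586 0.194 ] [0.4557 0.288  0.194 ]
```

Request:
{"op": "play_rows", "data": {"commands": [[[1,0.252,-0.44,0,-0.008],[1,0.252,-0.44,0,-0.008],[1,0.252,-0.44,0.2,-0.008],[1,0.252,-0.44,0.4,-0.008],[1,0.252,-0.44,0.6,-0.008],[1,0.252,-0.44,0.75,-0.008],[1,0.252,-0.44,0.8,-0.008],[1,0.252,-0.44,0.8,-0.008],[1,0.252,-0.44,0.8,-0.008]]]}}

```text
clock: 4.77
tcp_pos: [0.5572, 0.2307, 0.2299]
orientation: [-3.138, -0.15, -0.002]
contact_force: [-0.1, 0.4, 0.4]
grip_width: -0.0001
gripper_force: 0.0
```

Request:
{"op": "play_rows", "data": {"commands": [[[1,0,0.05,0,0],[1,0,0.1,0,0],[1,0,0.15,0,0],[1,0,0.18,0,0],[1,0,0.21,0,0],[1,0,0.23,0,0],[1,0,0.25,0,0],[1,0,0.26,0,0],[1,0,0.26,0,0]]]}}

```text
clock: 5.52
tcp_pos: [0.5614, 0.1789, 0.2284]
orientation: [3.138, 0.151, -0.0]
contact_force: [-0.2, 0.3, -1.2]
grip_width: -0.0004
gripper_force: 0.0
```

Run:
```python
from h import *
p=grab('wrist');cv2.imwrite('pics/w2b.png',cv2.resize(p['pixels'][:300,100:500,::-1],(800,600),interpolation=2))
```

```text
(no output)
```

View pics/w2b.png

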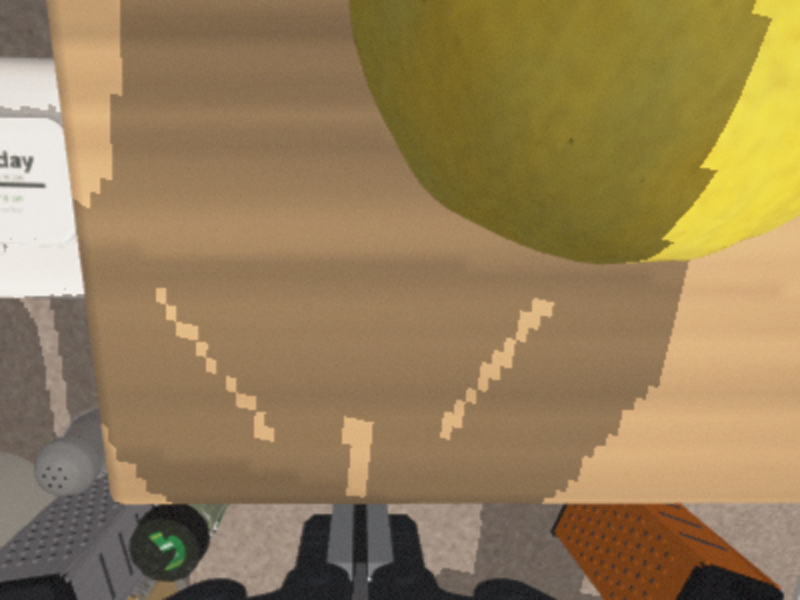

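Request:
{"op": "play_rows", "data": {"commands": [[[1,0,0.015,0,0],[1,0,0.025,0,0],[1,0,0.03,0,0],[1,0,0.03,0,0]]]}}

```text
clock: 5.9
tcp_pos: [0.562, 0.1731, 0.2284]
orientation: [3.138, 0.151, -0.0]
contact_force: [0.9, 0.4, 0.3]
grip_width: 0.0
gripper_force: 0.0
```

Request:
{"op": "play_rows", "data": {"commands": [[[1,0,0.01,0,0],[1,0,0.015,0,0],[1,0,0.015,0,0]]]}}

```text
clock: 6.15
tcp_pos: [0.5623, 0.1701, 0.2284]
orientation: [3.138, 0.151, 0.0]
contact_force: [-0.5, -0.1, 0.5]
grip_width: 0.0001
gripper_force: 0.0
```

Request:
{"op": "play_rows", "data": {"commands": [[[1,0,0.01,0,0],[1,0,0.015,0,0],[1,0,0.015,0,0]]]}}

```text
clock: 6.4
tcp_pos: [0.5626, 0.167, 0.2284]
orientation: [3.138, 0.151, 0.0]
contact_force: [0.5, -0.5, -0.3]
grip_width: 0.0001
gripper_force: 0.0
```

Request:
{"op": "play_rows", "data": {"commands": [[[1,0,0.008,0,0],[1,0,0.01,0,0],[1,0,0.01,0,0]]]}}

```text
clock: 6.65
tcp_pos: [0.5628, 0.1652, 0.2285]
orientation: [3.138, 0.151, 0.0]
contact_force: [0.1, 0.6, 0.3]
grip_width: 0.0001
gripper_force: 0.0
```

Run:
```python
from h import *
print(get_obs()['contact_force'])
p=grab('side')
print([(d['score'],d['rect']) for d in viewer.trace(p,'swing_hook')])
cv2.imwrite('pics/s2b.png',cv2.resize(p['pixels'][130:280,220:420,::-1],(800,600),interpolation=2))
```

```text
[0.13533441 0.57182052 0.26864754]
[(0.65, [185.9, 219.5, 210.4, 238.2]), (0.57, [281.6, 195.9, 316.8, 199.1])]
```

View pics/s2b.png

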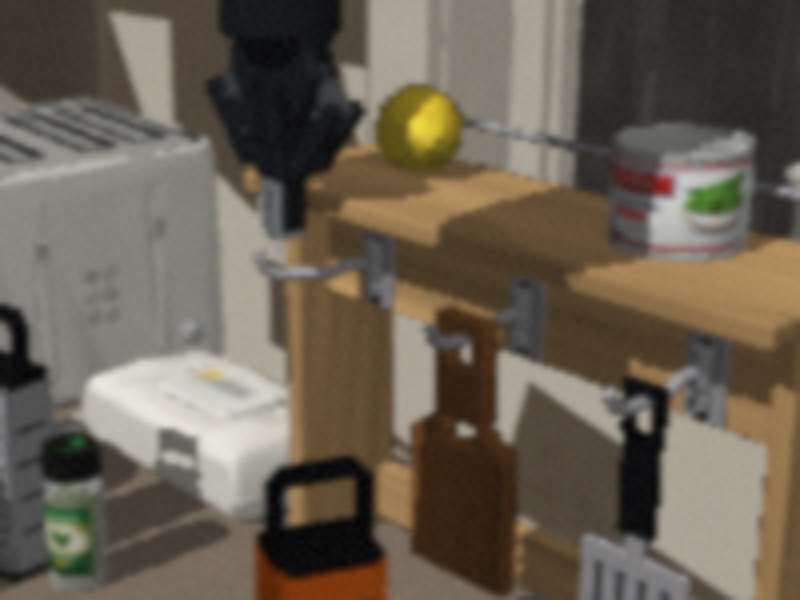

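Run:
```python
from h import *
p=grab('side');o=get_obs()
print('tcp',proj(p,o['tcp_pos']))
O=np.array([.6442,.0309,0]);psi=.094
def W(x,y,z):c,s=np.cos(psi),np.sin(psi);return O+[c*x-s*y,s*x+c*y,z]
for a in(0,.1,.2,.3,.45,.646): print(a,proj(p,W(-.074*np.cos(a),.13+.074*np.sin(a),.237)).round(1))
print('pins',[proj(p,W(0,y,.225)).round(1)for y in(.13,0,-.13)],'tips',[proj(p,W(-.074,y,.237)).round(1)for y in(0,-.13)])
```

```text
tcp [[291.32494678 200.33882865]]
0 [[292.5 198.6]]
0.1 [[290.8 197.9]]
0.2 [[289.3 197.2]]
0.3 [[288.1 196.4]]
0.45 [[286.8 195.1]]
0.646 [[286.1 193.5]]
pins [array([[314.5, 197.1]]), array([[351.3, 209.6]]), array([[396.3, 224.9]])] tips [array([[328.9, 211.9]]), array([[373.7, 228.3]])]
```

Run:
```python
from h import *
save(grab('side'),'d0.png')
```

Request:
{"op": "play_rows", "data": {"commands": [[[1,0,-0.16,0,0],[1,0,-0.32,0,0],[1,0,-0.32,0,0],[1,0,-0.32,0,0]]]}}

```text
clock: 7.18
tcp_pos: [0.5556, 0.2319, 0.2286]
orientation: [-3.136, -0.159, 0.0]
contact_force: [-0.2, -0.7, -0.6]
grip_width: 0.0001
gripper_force: 0.0
```

Run:
```python
from h import *
p=grab('side');save(p,'d1.png');print(proj(p,get_obs()['tcp_pos']))
a=cv2.imread('pics/d0.png').astype(int);b=cv2.imread('pics/d1.png').astype(int)
d=np.abs(a-b).max(2)
for v in range(172,212,2): print(v,''.join('#' if x>45 else '.' for x in d[v,255:325]), )
# hook
A=np.hstack([cv2.resize(x[160:215,255:325].astype(np.uint8),None,fx=5.7,fy=10,interpolation=2) for x in(a,b)])
cv2.imwrite('pics/dd.png',A);print(A.shape)
```

```text
[[275.84893856 194.68405519]]
172 ...................#####...#..#################.........#########.....
174 ..................######..###....##########...###.####################
176 ..................######..###..##.#########...########################
178 ..................#######.........####################################
180 ..................#######......####################...................
182 ..................######.......###########..######....................
184 ...................##..........##########.............................
186 ...............................##########.............................
188 ................................##.#..#...............................
190 ......................................................................
192 ......................................................................
194 .....................................#................................
196 ...............................................######..#..............
198 ..............................................##........#.............
200 .......................................................##.............
202 .......................................................##.............
204 ......................................................................
206 ......................................................................
208 ......................................................................
210 ......................................................................
(550, 798, 3)
```

View pics/dd.png

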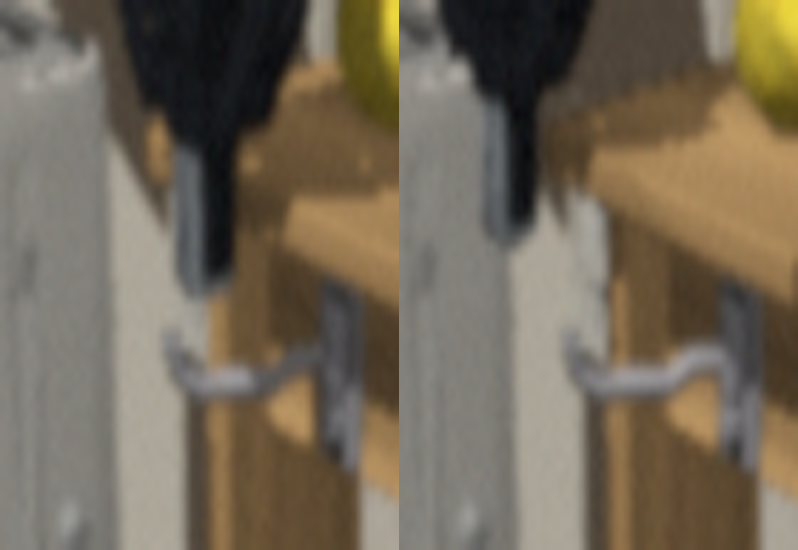

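Finger ends at v≈184 (right half) while the reported TCP projects to 194.7, so the real finger end is about 28 mm short of the reported TCP. The hook hasn't been touched; I'll go lower.

Request:
{"op": "play_rows", "data": {"commands": [[[1,0,0,0.06,0],[1,0,0,0.12,0],[1,0,0,0.12,0],[1,0,0.05,0.12,0],[1,0,0.1,0.12,0],[1,0,0.14,0.12,0],[1,0,0.18,0.12,0],[1,0,0.22,0.12,0],[1,0,0.26,0.12,0],[1,0,0.29,0.12,0],[1,0,0.3,0.12,0],[1,0,0.3,0.12,0]]]}}

```text
clock: 8.23
tcp_pos: [0.5627, 0.1686, 0.2046]
orientation: [3.138, 0.15, 0.001]
contact_force: [0.4, -0.0, -0.4]
grip_width: 0.0
gripper_force: 0.0
```

Run:
```python
from h import *
p=grab('side');save(p,'d2.png');print(get_obs()['contact_force'],[(d['score'],d['rect']) for d in viewer.trace(p,'swing_hook')])
b=p['pixels'][...,::-1]
cv2.imwrite('pics/dd2.png',cv2.resize(b[160:215,255:325],None,fx=8,fy=8,interpolation=2))
```

```text
[-0.97473323  0.39226095  0.29639357] [(0.43, [289.5, 194.8, 317.1, 203.2])]
```

View pics/dd2.png

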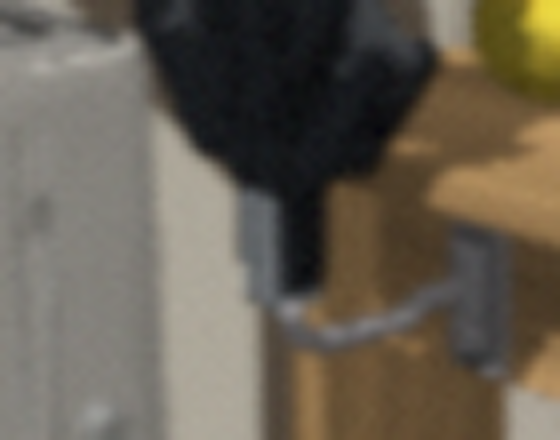

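The finger pushes the hook: tip at about (291,198), matching a fold of ~0.1 rad. Continuing to the stop.

Request:
{"op": "play_rows", "data": {"commands": [[[1,0,0.01,0,0],[1,0,0.02,0,0],[1,0,0.03,0,0],[1,0,0.03,0,0]]]}}

```text
clock: 8.67
tcp_pos: [0.5625, 0.1671, 0.2048]
orientation: [-3.133, -0.156, -0.001]
contact_force: [-0.2, 7.7, -1.5]
grip_width: -0.0001
gripper_force: 3.8
```

Request:
{"op": "play_rows", "data": {"commands": [[[1,0,0.01,0,0],[1,0,0.015,0,0],[1,0,0.015,0,0]]]}}

```text
clock: 8.92
tcp_pos: [0.5626, 0.1667, 0.2049]
orientation: [-3.129, -0.159, -0.002]
contact_force: [-0.2, 12.8, -3.3]
grip_width: 0.0001
gripper_force: 6.3
```

Request:
{"op": "play_rows", "data": {"commands": [[[1,0,-0.1,0,0],[1,0,-0.2,0,0],[1,0,-0.2,-0.1,0],[1,0,-0.2,-0.3,0],[1,0,-0.2,-0.5,0],[1,0,-0.2,-0.7,0],[1,0,-0.2,-0.9,0],[1,0,-0.2,-0.9,0]]]}}

```text
clock: 9.58
tcp_pos: [0.5619, 0.2024, 0.3934]
orientation: [-3.134, -0.152, -0.019]
contact_force: [1.5, 0.7, 1.0]
grip_width: 0.0004
gripper_force: 0.0
```

Request:
{"op": "play_rows", "data": {"commands": [[[-1,-0.4,-0.3,0,-0.1],[-1,-0.8,-0.64,0,-0.1],[-1,-0.8,-0.64,0,-0.1],[-1,-0.8,-0.64,0,-0.1],[-1,-0.8,-0.64,0,-0.1],[-1,-0.8,-0.64,0,-0.1],[-1,-0.8,-0.64,0,-0.1],[-1,-0.8,-0.64,0,-0.1]]]}}

```text
clock: 10.25
tcp_pos: [0.3883, 0.3116, 0.3843]
orientation: [3.116, 0.397, 0.001]
contact_force: [0.1, 0.1, -1.1]
grip_width: 0.0852
gripper_force: 0.0
```

Run:
```python
from h import *
o=get_obs();print(o['clock'],T_tool(o).round(4).tolist())
p=grab('wrist');print('tcp px',proj(p,o['tcp_pos']))
for d in viewer.trace(p,'grater_mid')[:2]: print(d['score'],d['rect'])
s=grab('side')
print([(d['score'],d['rect']) for d in viewer.trace(s,'swing_hook')])
a=cv2.resize(p['pixels'][...,::-1],(800,600),interpolation=2)
a[:120,:168]=cv2.resize(s['pixels'][170:220,260:330,::-1],(168,120),interpolation=2)
cv2.imwrite('pics/w3.png',a)
```

```text
10.25 [[0.968, 0.2509, 0.0008, 0.3883], [0.2509, -0.968, -0.0008, 0.3116], [0.0006, 0.0009, -1.0, 0.3843], [0.0, 0.0, 0.0, 1.0]]
tcp px [[278.68082107 239.4679958 ]]
0.94 [244.5, 122.6, 292.2, 157.4]
0.8 [431.0, 141.6, 556.3, 204.7]
[]
```

View pics/w3.png

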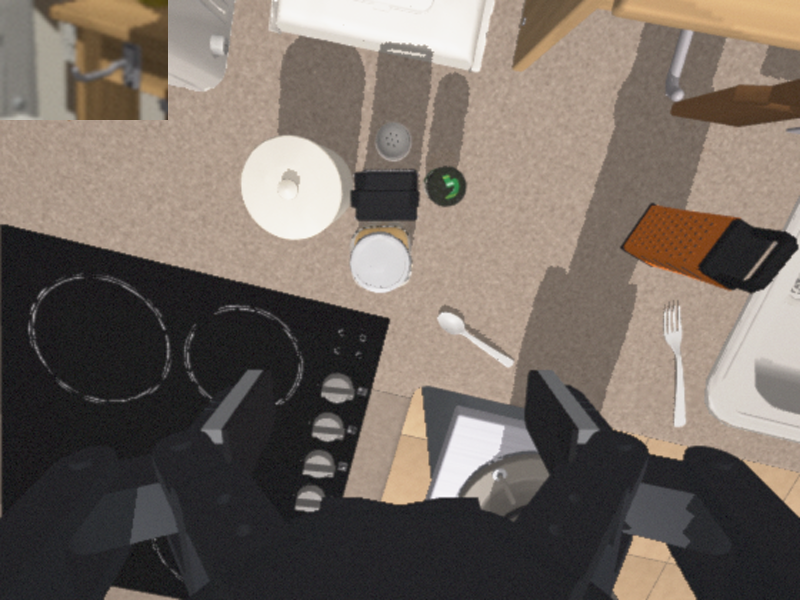

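Run:
```python
from h import *
p=grab('wrist');k=.7
P=lambda u,v,z:atz(p,(u*k,v*k),z).round(4)
print('hook?',P(676,95,.237),P(688,35,.225))
d=viewer.trace(p,'grater_mid')[0]['pixels'].astype(np.uint8)
c=max(cv2.findContours(d,0,2)[0],key=cv2.contourArea);print(cv2.minAreaRect(c))
print('bar c',P(385,199,.194),'L',P(352,198,.194),'R',P(418,199,.194),'top corners z.15',P(358,172,.15),P(416,172,.15),P(416,219,.15),P(358,219,.15))
g=cv2.cvtColor(p['pixels'],7)[112:165,236:304]
for row in g[::2]: print(''.join('%3d'%(x//4) for x in row[::2]))
```

```text
hook? [0.5577 0.1552 0.237 ] [0.5986 0.1569 0.225 ]
((496.1339111328125, 172.03884887695312), (117.99867248535156, 50.123878479003906), 16.189205169677734)
bar c [0.4365 0.3352 0.194 ] L [0.4304 0.3622 0.194 ] R [0.4434 0.3083 0.194 ] top corners z.15 [0.4513 0.366  0.15  ] [0.4646 0.314  0.15  ] [0.4231 0.3029 0.15  ] [0.4094 0.3565 0.15  ]
 35 35 31 26 29 28 26 39 42 40 28 28 27 28 27 28 27 29 37 41 41 36 31 27 28 27 27 27 28 40 40 28 27 26
 36 36 35 29 28 28 28 37 42 39 26 28 27 28 27 28 27 28 27 26 28 28 28 27 28 26 27 26 27 30 39 28 26 26
 36 36 36 35 28 28 28 39 41 30 27 28 29 29 28 27 27 25 27 27 28 27 26 28 29 28 29 28 27 38 42 29 27 27
 38 36 36 36 31 26 37 39 38 26 23 25 22 24 23 27 25 25 24 21 22 21 23 21 21 19 19 22 29 39 40 30 26 23
 44 36 36 36 34 27 28 24 22 19 17 20 19 19 20 18 19 18 20 20 18 19 19 19 15 16 13 15 30 41 41 30 21 21
 54 36 37 37 35 29 18  8  9  9  9 11 11 10 11 11 11 10 11 11 11 10 10 11 12 11  8  9 26 40 41 26 23 12
 58 39 36 36 36 31 13  9 10  9 11 11 11 11 11 12 12 11 11 11 12 10 12 11 12 11 10  9 27 39 38 20 10 13
 59 41 36 36 36 33 13  9  8 10 12 1
[... 1324 characters left out ...]
4 11 11 10 10 12 12 10 10 10 11 10 11 11 11 11 11 11 11 10 10 12 39 40 40 41 41 39
 40 40 40 40 39 41 39 24 15 14 14 15 15 17 17 17 17 17 18 17 19 18 16 17 16 16 16 23 43 41 39 42 41 40
 39 42 41 41 40 37 38 39 28 28 29 28 28 29 28 27 26 27 28 28 28 28 30 28 28 27 28 29 39 40 40 41 38 40
 42 40 42 41 41 39 39 39 26 28 29 28 23 30 19 22 33 25 33 31 22 31 29 28 27 27 27 28 40 39 38 40 39 38
 39 40 40 41 41 40 39 31 35 26 30 31 31 33 31 33 33 33 34 34 34 33 31 23 28 26 27 38 40 39 40 40 40 39
 40 39 39 40 43 42 34 29 33 35 35 33 33 30 30 31 32 32 35 36 36 37 37 34 24 26 27 40 40 38 40 39 42 40
 41 39 41 41 37 37 36 37 36 35 30 29 37 40 45 48 38 34 32 32 37 38 39 39 29 28 29 42 41 41 40 41 41 40
```

Wrist picture: grater handle at (385,199), hook tip at (676,95) → (0.558,0.155), i.e. straight out (inset agrees). Now going over the handle.

Request:
{"op": "play_rows", "data": {"commands": [[[-0.8,0.22,-0.05,0,0],[-0.8,0.22,-0.05,0,0],[-0.8,0.22,-0.05,0.3,0],[-0.8,0.22,-0.05,0.5,0],[-0.8,0.22,-0.05,0.7,0],[-0.8,0.22,-0.05,0.85,0],[-0.8,0.22,-0.05,0.95,0],[-0.8,0.22,-0.05,0.975,0],[-0.8,0.22,-0.05,0.975,0]]]}}

```text
clock: 11.3
tcp_pos: [0.4274, 0.332, 0.188]
orientation: [3.115, 0.397, -0.005]
contact_force: [0.2, 0.5, 0.7]
grip_width: 0.0766
gripper_force: 0.0
```

Run:
```python
from h import *
s=grab('side');save(s,'e0.png');o=get_obs();print(o['grip_width'])
T=T_tool(o)
G=np.array([.4362,.3345,0])
print('tcp',T[:3,3],proj(s,T[:3,3]).round(1),'strap top',proj(s,G+[0,0,.194]).round(1))
w=o['grip_width']/2
for h in(.02,.03,.04,.05):print(h,[proj(s,T[:3,3]+T[:3,:3]@[-.011,q*(w+.005),-h]).round(1).tolist() for q in(1,-1)])
g=cv2.cvtColor(s['pixels'],7)
print('cols',list(range(185,250,2)))
for v in range(185,225): print(v,''.join('%3d'%(x//4) for x in g[v,185:250:2]))
```

```text
0.0767453487843345
tcp [0.42824623 0.33322834 0.18997984] [[216.6 207.4]] strap top [[219.  205.3]]
0.02 [[[223.1, 204.8]], [[203.1, 198.3]]]
0.03 [[[222.8, 201.2]], [[202.7, 194.9]]]
0.04 [[[222.5, 197.5]], [[202.4, 191.4]]]
0.05 [[[222.2, 193.9]], [[202.1, 187.9]]]
cols [185, 187, 189, 191, 193, 195, 197, 199, 201, 203, 205, 207, 209, 211, 213, 215, 217, 219, 221, 223, 225, 227, 229, 231, 233, 235, 237, 239, 241, 243, 245, 247, 249]
185  42 43 42 42 43 42 42 38 22  7  3  4 27 38 36 33 33 33 26 10  4 10 30 32 31 32 32 32 32 32 31 32 33
186  41 42 42 42 42 42 42 39 26  9  3  5 28 38 36 33 33 33 27 11  5  8 28 31 32 32 32 32 32 31 32 32 32
187  41 42 41 42 42 42 42 41 33 10  3  4 27 39 36 33 33 32 26 11  5  5 23 32 32 32 32 31 31 32 32 32 32
188  41 42 41 41 42 42 41 40 36 11  3  3 28 39 36 33 33 33 26 12  4  4 21 31 32 32 32 32 32 31 31 32 32
189  41 42 42 41 42 42 42 41 36 11  3  5 28 39 36 33 33 32 25 14  4  5 22 32 32 32 32 32 32 32 32 32 32
190  41 42 42 42 42 42 42 42 35 13  6  9 32 39 36 33 32 32 24 15  4  4 21 32 32 32 32 32 31 32 32 31 32
191  41 42 41 42 42 42 42 41 35 19 16
[... 2798 characters left out ...]
2 49 39 38 43 42 21  2  5 12  7 11  5  2 21 30 32 30 31 31 30 29 29 29 31 31
219  27 29 38 46 47 48 46 47 39 30 32 39 39 21  3  3  4  4  5  4  4 18 29 32 30 32 31 31 30 28 29 31 31
220  29 38 46 48 49 48 47 42 34 34 35 35 27 12  3  3  2  4  5  2  3 11 23 30 31 31 32 30 30 29 28 30 32
221  34 46 50 50 50 50 49 46 44 45 45 29 11  5  3  3  3  4  4  4  2  5 11 22 30 30 32 31 29 29 29 32 38
222  39 49 51 51 51 50 49 49 49 49 47 26  4  4  3  4  4  4  4  4  2  2  3 15 29 29 31 31 30 29 33 40 48
223  43 50 51 51 50 51 50 50 50 50 49 30  7  5  3  4  3  4  4  4  1  2  2 15 30 30 32 31 30 35 44 51 53
224  46 51 52 52 51 51 51 51 50 50 49 35 16 10  5  3  4  4  4  3  2  4  7 16 28 31 32 31 31 46 53 54 54
```

Request:
{"op": "play_rows", "data": {"commands": [[[-0.8,0,0,0.1,0],[-0.8,0,0,0.19,0],[-0.8,0,0,0.215,0],[-0.8,0,0,0.215,0],[-0.2,0,0,0.215,0],[-0.2,0,0,0.215,0],[-0.2,0,0,0.215,0],[-0.2,0,0,0.215,0],[0,0,0,0.215,0],[0,0,0,0.215,0]]], "grip_force": 60}}

```text
clock: 12.18
tcp_pos: [0.4327, 0.3381, 0.1554]
orientation: [-3.11, -0.396, -0.022]
contact_force: [-3.5, -6.8, 45.7]
grip_width: 0.0442
gripper_force: 55.0
```

Run:
```python
from h import *
s=grab('side');o=get_obs();print(o['tcp_pos'],o['grip_width'],o['gripper_force'],o['contact_force'])
g=cv2.cvtColor(s['pixels'],7)
for v in range(190,222): print(v,''.join('%3d'%(x//4) for x in g[v,195:240:2]))
```

```text
[0.43295497 0.33804749 0.15552889] 0.04443347347535929 55.07413723971695 [-3.56538497 -7.16958857 44.70601062]
190  42 42 41 38 30  8  4  4  6 26 30 11 11 28 11  8 15  5 10 31 32 32 32
191  42 42 42 41 38 13  4  4  8 27 31 15  9 24 10  6  9  4 10 30 32 32 32
192  42 42 42 41 40 20  7  4  6 16 30 21  7 12  7  4  5  4 13 30 33 32 32
193  42 42 42 41 41 29 11  4  4 11 30 23  6  6  6  5  4  6 19 31 32 32 32
194  42 42 41 41 42 35 18  4  3  9 30 23  6  4  6  6  7 14 23 32 32 32 32
195  42 41 41 41 42 40 24  4  3 10 31 26  8  5  5  6 16 27 28 31 32 32 32
196  42 42 41 41 42 41 25  5  3 10 31 29 14  4  5  9 27 31 30 31 32 32 32
197  42 41 41 42 42 41 24  5  4 10 31 31 20  7  4 10 30 33 32 32 32 33 32
198  42 42 42 42 41 40 23  5  3  9 31 32 25  8  4 10 31 33 31 31 31 32 32
199  42 42 41 41 41 40 23  6  2 10 31 32 27 11  3 10 30 33 32 31 31 32 32
200  42 42 41 41 42 40 22  6  3 10 31 32 27 11  4 10 30 33 32 31 31 32 31
201  42 41 42 42 42 40 21  6  2  9 29 31 25 11  5 10 30 33 32 31 31 32 32
202  42 42 42 41 42 40 25  7  3  5 23 31 25 12  4  8 29 33 32 30 32 31 32
203  42 42 42 42 41 42 33  
[... 678 characters left out ...]
0 31 29  9  2 22 30 33 30 31 31 30
213  41 41 42 41 42 41 42 43 30  3  9 31 32 29 10  3 22 31 33 30 31 31 30
214  41 42 42 42 41 42 42 42 30  4  9 31 32 29 11  3 19 29 33 31 32 32 30
215  42 42 42 42 42 42 42 42 30  3  9 31 32 29 11  3 13 29 33 31 32 31 29
216  42 40 44 44 41 42 41 43 30  3  9 28 27 26 10  2 12 29 32 31 31 32 30
217  43 41 50 50 41 42 43 43 30  4  7 21 13 18  9  3 10 29 33 31 32 31 30
218  46 46 52 49 38 38 42 43 28  4  5  9  5  9  5  2 10 28 32 30 32 32 30
219  47 46 47 39 30 32 37 38 21  4  2  4  3  4  4  2  8 25 31 31 31 31 31
220  49 48 42 34 34 36 32 23 10  4  4  3  4  3  3  1  4 14 27 30 31 31 31
221  50 49 47 44 45 46 34  9  5  3  4  4  3  3  4  2  2  5 15 29 31 32 31
```

Request:
{"op": "play_rows", "data": {"commands": [[[0.3,0,0,-0.02,0],[0.3,0,0,-0.04,0],[0.3,0,0,-0.04,0],[0.3,0,0,-0.04,0]]]}}

```text
clock: 12.57
tcp_pos: [0.4296, 0.3356, 0.1585]
orientation: [-3.113, -0.397, -0.009]
contact_force: [-1.9, -0.9, 19.3]
grip_width: 0.0404
gripper_force: 68.2
```

Request:
{"op": "play_rows", "data": {"commands": [[[0.3,0,0,-0.04,0],[0.3,0,0,-0.1,0],[0.3,0,0,-0.1,0],[0.3,0,0,-0.1,0],[0.3,0,0,-0.1,0]]]}}

```text
clock: 12.98
tcp_pos: [0.4277, 0.3325, 0.1741]
orientation: [3.116, 0.397, -0.001]
contact_force: [0.1, 0.2, -3.0]
grip_width: 0.0406
gripper_force: 60.7
```

Run:
```python
from h import *
s=grab('side');o=get_obs();print(o['tcp_pos'],o['grip_width'],o['gripper_force'],o['contact_force'])
G=np.array([.4362,.3345,0])
print([proj(s,G+[0,0,z]).round(1).tolist() for z in(.194,.214)])
m=viewer.trace(s,'grater_mid');print([(d['score'],d['rect']) for d in m])
g=cv2.cvtColor(s['pixels'],7)
for v in range(184,222): print(v,''.join('%3d'%(x//4) for x in g[v,195:240:2]))
```

```text
[0.42754094 0.33240778 0.1738699 ] 0.04012162332123325 60.66326935775578 [ 0.26905674 -0.82933609 -2.54114826]
[[[219.0, 205.3]], [[218.4, 198.4]]]
[(0.74, [206.4, 200.9, 238.2, 270.2]), (0.62, [284.2, 243.5, 320.9, 332.6])]
184  42 42 38 29 19  5  4  4  8 24 15  7 21 11  6 16 10  9 28 32 32 32 32
185  42 42 40 39 27  6  3  4 15 31 22  6 17 10  5  9  6  9 29 32 32 32 32
186  42 41 41 41 33 10  4  4 18 32 24  7  9  7  5  5  4 10 29 32 32 32 32
187  42 42 41 41 38 21  7  3 10 26 23  7  5  6  5  3  6 14 30 32 32 32 32
188  42 42 41 42 41 32 10  3  4 23 26  8  5  5  4  6 16 24 31 32 32 32 32
189  43 42 41 41 41 36 11  4  5 24 30 12  5  5  4 14 28 30 32 32 32 32 32
190  42 42 41 42 41 36 12  3  3 24 31 14  5  5  6 23 32 32 32 32 32 32 32
191  42 42 41 41 41 34 12  3  4 22 32 21  9  4  9 29 32 29 28 32 32 32 32
192  42 42 42 41 42 34 12  3  3 24 32 25 11  4  8 28 33 27 26 31 33 32 32
193  42 42 42 41 42 33 13  3  3 23 32 25 13  4  5 24 32 28 26 31 32 32 32
194  42 42 41 41 42 33 13  4  4 20 31 24 14  5  4 22 33 28 27 31 32 32 32
195  41 42 41 41 41 33 14  3  3 13 30 24 14  5  4 22 33 31 30
[... 1236 characters left out ...]
9 28 21  3  9 30 31 32 29 31 31 30
213  42 41 41 41 41 41 41 31  5  4 19 17 20 18  3  9 30 31 33 30 32 31 30
214  41 42 41 42 42 41 42 31  5  2  9  7  9  9  2  9 29 30 33 31 31 31 30
215  42 42 42 42 42 41 36 26  4  3  5  3  4  3  3  8 26 30 33 31 32 31 30
216  41 41 44 45 42 38 21 12  4  4  4  4  4  1  3  4 15 26 32 31 32 31 30
217  43 41 51 50 41 32 10  4  4  4  3  3  3  3  3  3  5 14 30 31 32 31 30
218  46 46 52 49 38 29 10  3  4  4  3  3  4  3  2  3  2  6 27 31 31 31 31
219  48 47 47 39 30 29 17  7  5  4  3  4  4  2  2  2  1  7 26 30 31 32 31
220  49 48 42 35 34 34 26 17 11  6  4  5  4  3  2  4  6 12 27 30 31 32 31
221  50 49 46 44 45 40 30 28 21 13  7  6  6  2  5  8 13 17 28 31 31 32 32
```

Lifted (3 N weight), but the fingers have slid up onto the rounded handle corners (40 mm wide). I'll set it back down and regrasp lower with less force.

Request:
{"op": "play_rows", "data": {"commands": [[[0.3,0,0,0.04,0],[0.3,0,0,0.08,0],[0.3,0,0,0.08,0],[-0.8,0,0,0.07,0],[-0.8,0,0,0.07,0],[-0.8,0,0,0.07,0],[-0.8,0,0,0.1,0],[-0.8,0,0,0.135,0],[-0.8,0,0,0.135,0],[-0.8,0,0,0.135,0]]], "grip_force": 25}}

```text
clock: 13.92
tcp_pos: [0.4273, 0.3324, 0.1465]
orientation: [3.115, 0.398, -0.003]
contact_force: [-0.3, -0.1, -0.2]
grip_width: 0.077
gripper_force: 0.0
```

Request:
{"op": "play_rows", "data": {"commands": [[[-0.3,0,0,0,0],[-0.3,0,0,0,0],[-0.2,0,0,0,0],[-0.2,0,0,0,0],[-0.2,0,0,0,0],[-0.2,0,0,0,0]]], "grip_force": 25}}

```text
clock: 14.42
tcp_pos: [0.4286, 0.334, 0.1492]
orientation: [-3.115, -0.398, -0.004]
contact_force: [-1.9, -0.9, 9.1]
grip_width: 0.0555
gripper_force: 21.2
```

Request:
{"op": "play_rows", "data": {"commands": [[[-0.1,0,0,-0.02,0],[-0.1,0,0,-0.05,0],[-0.1,0,0,-0.1,0],[-0.1,0,0,-0.1,0]]], "grip_force": 30}}

```text
clock: 14.75
tcp_pos: [0.4285, 0.3339, 0.1694]
orientation: [-3.115, -0.397, -0.004]
contact_force: [0.5, 0.4, 0.3]
grip_width: 0.0468
gripper_force: 0.0
```

Request:
{"op": "play_rows", "data": {"commands": [[[-0.8,0,0,0,0],[-0.8,0,0,0,0],[-0.8,0,0,-0.15,0],[-0.8,0,0,-0.15,0],[-0.8,0,0,-0.15,0]]], "grip_force": 60}}

```text
clock: 15.17
tcp_pos: [0.4283, 0.3335, 0.1982]
orientation: [-3.115, -0.397, -0.003]
contact_force: [-0.0, -0.6, -0.7]
grip_width: 0.077
gripper_force: 0.0
```

Run:
```python
from h import *
s=grab('side');o=get_obs();print(o['tcp_pos'],o['grip_width'])
print([(d['score'],d['rect']) for d in viewer.trace(s,'grater_mid')])
e=cv2.imread('pics/e0.png');d=np.abs(e.astype(int)-s['pixels'][...,::-1]).max(2)
# compare handle/body region with picture before grasp for small shifts
a=cv2.cvtColor(e,6)[203:262,204:240];b=cv2.cvtColor(s['pixels'],7)[195:270,195:250]
r_=cv2.matchTemplate(b,a,cv2.TM_CCOEFF_NORMED);i=np.unravel_index(r_.argmax(),r_.shape);print('shift v,u',i[0]-8,i[1]-9,r_.max(),r_[i[0]-1:i[0]+2,i[1]-1:i[1]+2].round(3).tolist())
for v in range(186,214): print(v,''.join('%3d'%(x//4) for x in b[v-195,:46:2]) if v>=195 else '')
```

```text
[0.42789644 0.33281677 0.19726714] 0.07652556646492438
[(0.96, [204.2, 206.4, 234.7, 274.7]), (0.95, [283.9, 245.6, 317.1, 331.6]), (0.17, [322.1, 209.8, 349.5, 278.4])]
shift v,u 1 -2 0.9364886 [[0.9120000004768372, 0.9070000052452087, 0.8349999785423279], [0.9350000023841858, 0.9359999895095825, 0.8650000095367432], [0.8880000114440918, 0.8939999938011169, 0.8309999704360962]]
186 
187 
188 
189 
190 
191 
192 
193 
194 
195  42 42 41 41 42 42 43 42 40 36 33 32 32 32 30 32 33 30 29 31 32 32 32
196  42 41 41 41 41 42 43 42 40 36 33 32 32 33 33 33 32 31 30 31 32 32 32
197  42 42 41 41 41 42 43 42 40 36 33 32 32 32 33 33 32 32 30 31 32 32 32
198  41 42 41 41 41 42 42 42 41 36 33 32 31 33 33 33 32 33 31 31 32 32 32
199  42 42 41 41 42 42 43 42 41 37 34 32 32 32 33 32 32 33 31 31 31 32 32
200  42 42 41 41 42 42 43 43 41 37 33 32 32 32 33 33 32 33 31 30 31 32 32
201  41 42 41 41 41 42 42 42 41 37 34 32 31 32 33 34 33 33 32 31 31 32 32
202  42 41 41 42 42 42 43 42 41 37 34 32 32 32 33 33 32 33 32 31 31 31 32
203  42 41 41 41 42 42 43 43 41 37 34 33 31 31 32 33 33 32 32 30 32 31 32
204  42 41 42 41 41 42 42 42 40 35 33 32 31 31 32 33 32 31 32 31 31 30 32
205  42 42 41 42 42 42 42 39 34 26 29 31 31 31 31 33 32 31 32 31 31 30 31
206  42 41 42 41 41 41 40 29 16 12 15 26 29 31 31 32 33 30 32 31 32 30 31
207  42 42 41 41 42 41 38 17  5  4  6 12 20 26 30 32 32 30 32 31 31 30 30
208  41 42 41 41 41 41 31  7  4  6  4  4  9 14 27 32 32 30 32 30 32 30 30
209  41 41 41 41 41 41 29  4  6 14  6  5  4  6 22 31 32 32 32 31 32 30 29
210  41 42 41 41 41 42 29  3 10 25 16  8  5  4 19 31 33 31 33 30 31 30 30
211  41 42 41 40 41 42 30  3 10 32 30 18  7  3 13 30 32 31 33 30 32 31 30
212  41 42 42 41 41 41 30  4  6 28 34 29 14  3 10 29 32 31 33 30 32 31 30
213  41 42 41 42 41 41 31  5  4 26 35 32 20  3  8 29 32 31 33 29 32 31 30
```

Request:
{"op": "play_rows", "data": {"commands": [[[-0.8,0,0,-0.3,0],[-0.8,-0.22,0.05,-0.6,0],[-0.8,-0.22,0.05,-0.935,0],[-0.8,-0.22,0.05,-0.935,0],[-0.8,-0.22,0.05,-0.935,0],[-0.8,-0.22,0.05,-0.935,0]]]}}

```text
clock: 15.77
tcp_pos: [0.3881, 0.3141, 0.3898]
orientation: [-3.113, -0.398, -0.012]
contact_force: [-0.3, 0.8, 0.5]
grip_width: 0.0769
gripper_force: 0.0
```

Run:
```python
from h import *
o=get_obs();print(o['tcp_pos'])
p=grab('wrist');save(p,'w4.png')
for t in('grater_mid','honey_jar','canister','spice_jar','salt_shaker'): print(t,[(round(d['score'],2),d['rect'],atz(p,((d['rect'][0]+d['rect'][2])/2,(d['rect'][1]+d['rect'][3])/2),.11).round(3)) for d in viewer.trace(p,t)[:2]])
g=cv2.cvtColor(p['pixels'],7)[112:165,236:304]
for i,row in enumerate(g[::2]): print(112+2*i,''.join('%3d'%(x//4) for x in row[::2]))
```

```text
[0.38813909 0.31406923 0.38980024]
grater_mid [(0.87, [434.2, 143.1, 555.4, 203.7], array([ 0.47 , -0.007,  0.11 ])), (0.65, [252.3, 126.9, 300.4, 165.7], array([0.425, 0.329, 0.11 ]))]
honey_jar [(0.55, [244.9, 164.0, 288.1, 203.2], array([0.366, 0.329, 0.11 ]))]
canister [(0.91, [174.6, 99.0, 249.0, 166.7], array([0.42 , 0.426, 0.11 ]))]
spice_jar [(0.59, [248.2, 126.6, 298.7, 160.2], array([0.428, 0.334, 0.11 ]))]
salt_shaker [(0.81, [263.7, 87.9, 290.0, 115.5], array([0.487, 0.344, 0.11 ]))]
112  36 36 35 28 26 28 27 27 28 41 38 39 28 27 28 27 29 36 37 33 33 33 34 38 40 27 28 28 28 27 28 38 30 27
114  42 36 35 33 27 28 29 26 36 42 41 31 27 27 27 27 28 27 29 37 40 41 36 32 28 27 27 27 27 27 29 39 30 27
116  51 37 35 35 31 27 28 26 36 40 40 28 27 26 28 27 28 27 28 27 26 28 27 29 28 28 26 26 27 26 26 37 28 26
118  58 42 36 36 35 29 27 28 39 40 38 26 28 27 28 27 26 27 25 27 27 27 26 26 26 28 28 29 26 26 28 41 29 27
120  59 54 35 36 36 34 27 29 38 38 39 28 28 26 26 26 27 27 27 27 28 27 27 27 27 27 26 26 28 28 29 39 28 27
122  59 58 39 36 36 35 29 28 39 38 39 26 26 27 26 26 26 26 27 27
[... 1589 characters left out ...]
0 12 12 11 10 11 11  9 10 11 11 10 11 10  8  9 20 39 40 41
154  53 45 40 41 40 39 40 25 12  9 10 11 11 12 11 12 10 11 11 11 11 10 11 11 11 11 11 10  9 11 30 39 42 40
156  45 40 40 41 40 39 40 37 31 10 11 10 10 11 10 10 11 11 11 10 11 11 10 11 11 12 11 10 11 14 38 39 41 40
158  40 39 40 41 41 41 37 36 33 10 10 11 11 10  9 10 10 11 11 10 11 10 10 11 10 11 11 10 11 14 38 39 41 38
160  39 41 40 41 39 40 39 39 36 11 12 10 12 10 10 10  9 11 11 11 11 11 10 11 11 11 10 11 10 14 37 39 40 39
162  39 39 39 39 40 40 41 39 30 16 11 12 13 12 13 12 11 12 12 13 13 13 14 13 13 12 11 13 13 23 39 39 40 39
164  41 41 40 39 41 41 42 39 33 33 33 32 31 28 27 28 30 29 26 29 33 36 36 36 35 22 24 26 38 39 39 40 40 41
```

Run:
```python
from h import *
p=grab('wrist');o=get_obs();T=T_tool(o);I=np.linalg.inv(T)
for n,uv,z in(('bar',(273.2,149.7),.194),('L',(250,149.7),.194),('R',(296.5,149.7),.194),('top',(274,146.7),.15)):
    X=atz(p,uv,z);print(n,X.round(4),(I@np.r_[X,1])[:3].round(4))
print(T[:3,3].round(4))
```

```text
bar [0.4238 0.328  0.194 ] [ 0.0399 -0.0069  0.1886]
L [0.4168 0.3551 0.194 ] [ 0.0399 -0.0349  0.1886]
R [0.4309 0.3008 0.194 ] [0.0399 0.0212 0.1886]
top [0.4239 0.3278 0.15  ] [ 0.0401 -0.0067  0.2326]
[0.3875 0.3116 0.3827]
```

Request:
{"op": "play_rows", "data": {"commands": [[[-0.8,0.165,-0.035,0,0],[-0.8,0.165,-0.035,0.2,0],[-0.8,0.165,-0.035,0.4,0],[-0.8,0.165,-0.035,0.6,0],[-0.8,0.165,-0.035,0.8,0],[-0.8,0.165,-0.035,0.93,0],[-0.8,0.165,-0.035,0.95,0],[-0.8,0.165,-0.035,0.95,0]]]}}

```text
clock: 16.78
tcp_pos: [0.4168, 0.3263, 0.1925]
orientation: [3.115, 0.398, -0.007]
contact_force: [0.1, -1.0, 0.5]
grip_width: 0.0768
gripper_force: 0.0
```

Request:
{"op": "play_rows", "data": {"commands": [[[-0.8,0,0,0.1,0],[-0.8,0,0,0.2,0],[-0.8,0,0,0.26,0],[-0.8,0,0,0.26,0],[-0.8,0,0,0.26,0]]]}}

```text
clock: 17.2
tcp_pos: [0.4183, 0.3279, 0.1435]
orientation: [-3.116, -0.398, -0.001]
contact_force: [-0.1, 0.2, -0.3]
grip_width: 0.0767
gripper_force: 0.0
```

Request:
{"op": "play_rows", "data": {"commands": [[[-0.4,0,0,0,0],[-0.3,0,0,0,0],[-0.2,0,0,0,0],[-0.1,0,0,0,0],[-0.1,0,0,0,0],[-0.1,0,0,0,0]]], "grip_force": 40}}

```text
clock: 17.7
tcp_pos: [0.419, 0.3289, 0.1448]
orientation: [-3.114, -0.398, -0.006]
contact_force: [-0.7, -0.4, 5.4]
grip_width: 0.057
gripper_force: 41.1
```

Request:
{"op": "play_rows", "data": {"commands": [[[0,0,0,-0.02,0],[0,0,0,-0.04,0],[0,0,0,-0.06,0],[0,0,0,-0.06,0],[0,0,0,-0.06,0]]], "grip_force": 45}}

```text
clock: 18.12
tcp_pos: [0.418, 0.3272, 0.1547]
orientation: [-3.116, -0.397, -0.001]
contact_force: [0.0, -0.4, -2.6]
grip_width: 0.0564
gripper_force: 48.2
```

Request:
{"op": "play_rows", "data": {"commands": [[[0,0,0,-0.05,0],[0,0,0,-0.12,0],[0,0,0,-0.2,0],[0,0,0,-0.3,0],[0,0,0,-0.4,0],[0,0,0,-0.5,0],[0,0,0,-0.6,0],[0,0,0,-0.7,0],[0,0,0,-0.8,0],[0,0,0,-0.88,0],[0,0,0,-0.9,0],[0,0,0,-0.9,0]]]}}

```text
clock: 19.12
tcp_pos: [0.418, 0.3278, 0.3357]
orientation: [-3.115, -0.398, -0.003]
contact_force: [0.2, -0.1, -2.8]
grip_width: 0.0568
gripper_force: 48.7
```

Request:
{"op": "play_rows", "data": {"commands": [[[0,0,0.06,0,0],[0,0,0.15,0,0.01],[0,0.01,0.27,0,0.03],[0,0.02,0.4,0,0.05],[0,0.03,0.53,0,0.07],[0,0.035,0.66,0,0.09],[0,0.035,0.78,0,0.1],[0,0.035,0.87,0,0.1],[0,0.035,0.93,0,0.1],[0,0.035,0.952,0,0.1],[0,0.035,0.952,0,0.1],[0,0.035,0.952,0,0.1]]]}}

```text
clock: 20.12
tcp_pos: [0.4719, 0.1454, 0.3338]
orientation: [-3.137, -0.153, 0.002]
contact_force: [0.2, 0.8, -3.0]
grip_width: 0.056
gripper_force: 48.7
```

Request:
{"op": "play_rows", "data": {"commands": [[[0,0,0,0.05,0],[0,0,0,0.13,0],[0,0,0,0.23,0],[0,0,0,0.33,0],[0,0,0,0.43,0],[0,0,0,0.53,0],[0,0,0,0.6,0],[0,0,0,0.64,0],[0,0,0,0.645,0],[0,0,0,0.645,0]]]}}

```text
clock: 20.95
tcp_pos: [0.4721, 0.1454, 0.2052]
orientation: [-3.137, -0.154, 0.001]
contact_force: [0.3, 1.6, -2.4]
grip_width: 0.0566
gripper_force: 48.7
```

Run:
```python
from h import *
s=grab('side');o=get_obs();T=T_tool(o);print(T.round(4).tolist(),o['grip_width'],o['contact_force'])
O=np.array([.6442,.0309,0]);a=.094;Rz=np.array([[np.cos(a),-np.sin(a),0],[np.sin(a),np.cos(a),0],[0,0,1]])
print('tcp rack',(Rz.T@(T[:3,3]-O)).round(4))
S=T[:3,3]+T[:3,:3]@[.007,0,-.041]
print('pred strap bottom c',S.round(3),proj(s,S),'body top',proj(s,S-[0,0,.036]))
W=lambda x,y,z:O+Rz@[x,y,z]
print('tip',proj(s,W(-.074,.13,.237)),'tiptop',proj(s,W(-.074,.13,.241)),'seat',proj(s,W(-.045,.13,.229)))
print([(d['score'],d['rect']) for d in viewer.trace(s,'grater_mid')[:2]])
cv2.imwrite('pics/hang.png',cv2.resize(s['pixels'][160:270,210:350,::-1],(763,600),interpolation=2))
```

```text
[[0.9952, 0.0975, 0.0007, 0.4727], [0.0975, -0.9952, 0.0006, 0.1455], [0.0007, -0.0005, -1.0, 0.2059], [0.0, 0.0, 0.0, 1.0]] 0.05640362018731253 [ 0.92356057 -0.14892936 -3.1957903 ]
tcp rack [-0.16    0.1302  0.2059]
pred strap bottom c [0.48  0.146 0.247] [[266.74818393 201.57554644]] body top [[267.29087039 215.71271632]]
tip [[292.5058893  198.64147126]] tiptop [[292.48294824 197.11879615]] seat [[301.35873012 199.2545587 ]]
[(0.93, [284.4, 244.0, 318.2, 331.0]), (0.87, [254.6, 196.4, 285.7, 280.3])]
```

View pics/hang.png

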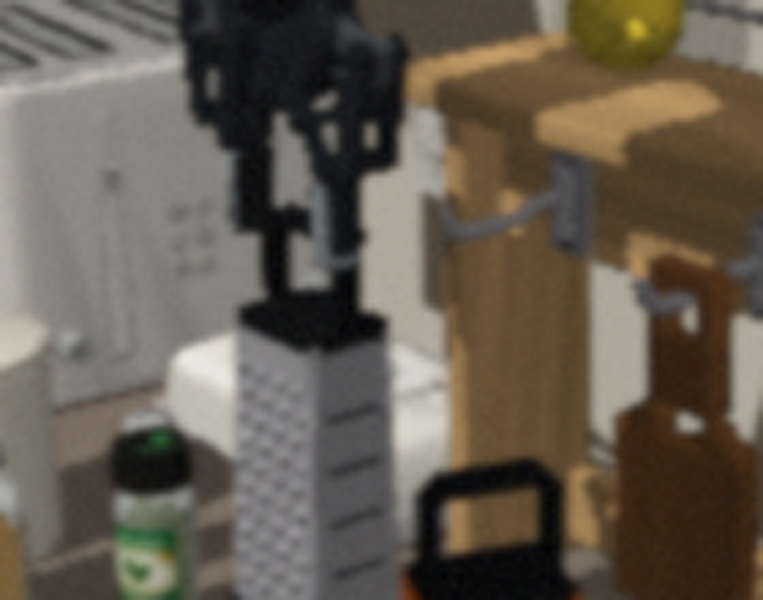

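The grater hangs upright in the hand, body top at crop (313,320), which reads ~8 mm lower than I assumed. I'll raise 12 mm so the window lines up with the hook tip at crop (440,203), then go in.

Request:
{"op": "play_rows", "data": {"commands": [[[0,0,0,-0.03,0],[0,0,0,-0.06,0],[0,0,0,-0.06,0],[0,0.05,0,-0.06,0],[0,0.1,0,-0.06,0],[0,0.16,0,-0.06,0],[0,0.22,0,-0.06,0],[0,0.26,0,-0.06,0],[0,0.29,0,-0.06,0],[0,0.3,0,-0.06,0],[0,0.3,0,-0.06,0]]]}}

```text
clock: 21.97
tcp_pos: [0.5326, 0.1506, 0.2171]
orientation: [-3.138, -0.152, 0.001]
contact_force: [-0.3, -0.4, -3.0]
grip_width: 0.0564
gripper_force: 48.7
```

Run:
```python
from h import *
s=grab('side');save(s,'f1.png');o=get_obs();T=T_tool(o);print(T[:3,3].round(4),o['grip_width'],o['contact_force'])
S=T[:3,3]+T[:3,:3]@[.007,0,-.0326]
for n,z in(('strapbot',0),('bodytop',-.036)): print(n,proj(s,S+[0,0,z]).round(1))
print([(d['score'],d['rect']) for d in viewer.trace(s,'grater_mid')[:2]],[(d['score'],d['rect']) for d in viewer.trace(s,'swing_hook')[:2]])
g=cv2.cvtColor(s['pixels'],7)
for v in range(185,224): print(v,''.join('%3d'%(x//4) for x in g[v,262:322:2]))
```

```text
[0.532  0.1506 0.2172] 0.056162151858880245 [ 0.40075751  0.05967838 -2.69972089]
strapbot [[286.4 195.4]]
bodytop [[286.7 209.1]]
[(0.9, [284.8, 248.1, 319.1, 333.1]), (0.82, [272.3, 186.4, 304.2, 262.9])] [(0.49, [297.8, 195.3, 315.4, 203.4]), (0.45, [278.1, 154.1, 448.5, 333.2])]
185  32 32 33 32 31 19  6  3  4 29 41 40 38 28 17  5  3  9 20 20 18 16 16 22 29 24 16 18 31 34
186  32 32 32 32 31 20  7  3  4 28 40 40 37 27 18  5  4  8 20 21 17 16 16 18 23 21 16 18 30 32
187  32 33 32 32 31 21  8  4  4 24 35 35 36 26 18  6  4  9 20 21 18 16 16 16 17 18 16 17 29 31
188  32 32 32 32 31 22  9  4  3 11 17 19 29 25 18  6  5  9 19 21 17 15 16 16 15 15 15 18 25 28
189  33 32 32 32 31 22  8  3  4  4  4  6 15 23 18  6  4  9 20 20 17 14 15 15 15 15 13 16 19 22
190  32 32 32 32 31 26  9  4  3  3  3  4  6 22 19  6  4  8 20 21 17 15 14 14 15 18 16 16 18 17
191  32 33 32 32 31 27 10  7  4  3  4  6  6 22 18  6  3  8 19 21 18 16 15 15 15 19 19 16 17 16
192  32 32 32 32 32 28 15 18  7  2  6 13  8 22 20  7  4  9 20 21 18 16 15 15 15 18 19 16 17 16
193  32 32 32 32 32 30 25 34 11  3 10 27 21 24 19  6  3 
[... 2188 characters left out ...]
20 19 20 20 20 19 20 19 17 18 31 41
217  31 33 36 38 37 31 25 33 35 32 32 31 32 24 21 21 21 21 20 19 20 20 20 19 20 19 18 18 31 41
218  35 37 42 47 45 37 28 31 31 33 32 32 32 25 20 21 21 20 20 19 20 20 20 19 20 19 18 19 30 41
219  44 46 47 50 48 41 34 32 29 30 30 34 32 24 20 20 20 21 20 19 19 20 20 20 21 19 18 19 30 41
220  49 50 50 51 50 44 36 33 31 29 30 37 33 25 20 20 21 21 21 20 20 20 20 19 20 19 18 19 30 41
221  51 51 51 50 50 43 33 32 34 30 29 31 33 25 20 20 21 20 21 20 20 20 20 19 20 19 18 18 31 41
222  52 52 50 48 49 43 31 30 33 31 32 27 32 25 20 20 20 20 19 19 20 20 20 19 20 19 18 19 31 41
223  52 52 50 47 46 41 34 31 27 30 35 29 33 25 21 20 19 17 16 19 20 20 20 19 20 19 17 19 30 41
```

Request:
{"op": "play_rows", "data": {"commands": [[[0,0.03,0,0,0],[0,0.06,0,0,0],[0,0.09,0,0,0],[0,0.12,0,0,0],[0,0.14,0,0,0],[0,0.155,0,0,0],[0,0.155,0,0,0]]]}}

```text
clock: 22.7
tcp_pos: [0.5629, 0.1533, 0.2165]
orientation: [3.138, 0.152, -0.003]
contact_force: [-1.5, 0.3, -9.2]
grip_width: 0.056
gripper_force: 49.5
```

Request:
{"op": "play_rows", "data": {"commands": [[[0,0.01,0,0,0],[0,0.017,0,0,0],[0,0.017,0,0,0]]]}}

```text
clock: 22.95
tcp_pos: [0.5655, 0.1536, 0.2166]
orientation: [3.137, 0.152, -0.004]
contact_force: [-3.7, -0.6, -10.4]
grip_width: 0.0564
gripper_force: 49.8
```

Request:
{"op": "play_rows", "data": {"commands": [[[0,0,0,0.01,0],[0,0,0,0.02,0],[0,0,0,0.02,0],[0,0,0,0.02,0]]]}}

```text
clock: 23.28
tcp_pos: [0.5677, 0.1542, 0.2146]
orientation: [-3.137, -0.151, -0.005]
contact_force: [-0.6, -0.1, -3.1]
grip_width: 0.0562
gripper_force: 51.1
```

Run:
```python
from h import *
s=grab('side');save(s,'f2.png');o=get_obs();T=T_tool(o);print(T[:3,3].round(4),o['grip_width'],o['contact_force'],o['moment'])
O=np.array([.6442,.0309,0]);a=.094;Rz=np.array([[np.cos(a),-np.sin(a),0],[np.sin(a),np.cos(a),0],[0,0,1]])
print('tcp rack',(Rz.T@(T[:3,3]-O)).round(4))
S=T[:3,3]+T[:3,:3]@[.007,0,-.0326]
for n,z in(('strapbot',0),('bodytop',-.036)): print(n,proj(s,S+[0,0,z]).round(1))
g=cv2.cvtColor(s['pixels'],7)
for v in range(178,214): print(v,''.join('%3d'%(x//4) for x in g[v,276:326:2]))
```

```text
[0.5674 0.1541 0.2144] 0.056337627188615805 [-0.06292479 -0.57849492 -2.97358491] [-0.02636088  0.14277581 -0.04399033]
tcp rack [-0.0649  0.1299  0.2144]
strapbot [[297.4 193.5]]
bodytop [[297.5 207. ]]
178  41 35 22 19 16  3  3  6 17 25 32 26  8  5  6  6  4  5  5 16 26 32 32 29 22
179  42 39 28 20 16  4  4  6 21 28 30 25  9  6  6  7  4  7 14 26 32 31 31 24 22
180  42 41 36 23 16  4  2  7 20 27 28 25 10  5  5  4  7 12 22 29 31 24 23 22 25
181  41 41 40 28 17  3  2  5 16 22 26 24 15  5  5  5  9 16 20 22 23 23 25 25 31
182  41 42 41 32 17  3  3  6 15 19 21 22 20  7  5  3 10 16 17 19 23 29 32 32 34
183  41 42 42 33 17  4  3  5 15 18 20 21 25 11  4  4 11 16 16 17 29 34 35 34 34
184  41 41 41 33 17  4  3  6 15 19 21 20 26 12  4  4 11 16 16 18 31 35 35 35 34
185  41 41 41 32 17  4  4  5 13 16 20 19 26 12  4  4 11 16 16 18 31 33 34 35 35
186  41 42 41 33 17  3  3  5  8 10 15 18 26 11  5  4 11 15 15 17 30 31 33 33 34
187  41 41 42 35 18  3  4  3  6  5  8 13 26 12  5  4 12 16 17 17 26 30 31 32 32
188  41 42 41 39 22  4  3  3  3  3  5 11 26 12  5  5 11 15 15 15 21 25 28 31 31
189  41 41 41 40
[... 1283 characters left out ...]
  3  4  3  4  5  3  3  4  3  2  5 12 16 15 12 15 19 23 30 19
206  40 41 41 40 21  6  5  4  4  4  3  3  2  3  2  3  5 12 17 14 16 20 20 27 20
207  40 41 41 40 27 14  7  3  5  3  3  4  4  3  2  2  3 11 18 17 17 22 21 26 20
208  38 41 42 40 32 26 16  7  5  3  4  4  3  2  2  2  3 13 19 17 18 28 28 25 20
209  39 42 41 41 33 32 27 17 11  6  4  5  3  2  4  5  7 16 19 18 19 31 38 32 26
210  38 42 42 40 34 33 31 29 21 11  6 10  4  5  7 11 14 17 19 18 18 32 41 39 37
211  38 42 41 40 33 32 33 32 30 22 16 17 10 11 14 18 19 19 19 18 18 32 41 41 40
212  38 41 42 40 33 32 33 32 32 29 26 22 16 18 19 20 20 19 19 18 18 32 40 41 40
213  37 41 41 39 32 32 34 32 32 32 31 23 20 20 20 20 20 19 19 18 18 32 41 41 41
```

Hook bar is visible through the window (tip at (291,198) in front of the leg). Lowering onto the seat.

Request:
{"op": "play_rows", "data": {"commands": [[[0,0,0,0.02,0],[0,0,0,0.04,0],[0,0,0,0.055,0],[0,0,0,0.055,0],[0,0,0,0.055,0]]]}}

```text
clock: 23.75
tcp_pos: [0.5662, 0.1538, 0.202]
orientation: [3.138, 0.152, -0.001]
contact_force: [-0.3, -0.2, -1.8]
grip_width: 0.0562
gripper_force: 51.3
```

Request:
{"op": "play_rows", "data": {"commands": [[[0,0,0,0.01,0],[0,0,0,0.02,0],[0,0,0,0.02,0],[0,0,0,0.02,0]]]}}

```text
clock: 24.08
tcp_pos: [0.5663, 0.1538, 0.1983]
orientation: [3.138, 0.152, -0.0]
contact_force: [0.8, -0.1, -2.9]
grip_width: 0.0564
gripper_force: 51.3
```

Request:
{"op": "play_rows", "data": {"commands": [[[0,0,0,0.01,0],[0,0,0,0.015,0],[0,0,0,0.015,0]]]}}

```text
clock: 24.33
tcp_pos: [0.5663, 0.1537, 0.1952]
orientation: [3.138, 0.152, -0.001]
contact_force: [-0.1, -0.4, -2.4]
grip_width: 0.0564
gripper_force: 51.3
```

Request:
{"op": "play_rows", "data": {"commands": [[[0,0,0,0.01,0],[0,0,0,0.015,0],[0,0,0,0.015,0]]]}}

```text
clock: 24.58
tcp_pos: [0.5662, 0.1539, 0.1923]
orientation: [3.138, 0.152, -0.001]
contact_force: [-0.9, -0.6, -1.4]
grip_width: 0.0562
gripper_force: 51.3
```

Request:
{"op": "play_rows", "data": {"commands": [[[0,0,0,0.005,0],[0,0,0,0.01,0],[0,0,0,0.01,0]]]}}

```text
clock: 24.83
tcp_pos: [0.5664, 0.154, 0.1916]
orientation: [3.138, 0.152, 0.001]
contact_force: [-5.9, -1.3, 6.1]
grip_width: 0.0564
gripper_force: 51.5
```

Request:
{"op": "play_rows", "data": {"commands": [[[0,0,0,0.005,0],[0,0,0,0.01,0],[0,0,0,0.01,0]]]}}

```text
clock: 25.08
tcp_pos: [0.5666, 0.1541, 0.1912]
orientation: [3.137, 0.152, 0.003]
contact_force: [-10.5, -4.1, 17.5]
grip_width: 0.0557
gripper_force: 51.6
```

Request:
{"op": "play_rows", "data": {"commands": [[[0,0,0,0.005,0],[0,0,0,0.01,0],[0,0,0,0.01,0]]]}}

```text
clock: 25.33
tcp_pos: [0.5661, 0.1546, 0.1891]
orientation: [3.138, 0.152, 0.002]
contact_force: [-3.4, 1.5, -2.2]
grip_width: 0.0564
gripper_force: 51.5
```

Run:
```python
from h import *
s=grab('side');save(s,'f3.png');o=get_obs();print(o['tcp_pos'],o['contact_force'])
g=cv2.cvtColor(s['pixels'],7)
for v in range(184,218): print(v,''.join('%3d'%(x//4) for x in g[v,276:326:2]))
```

```text
[0.56579486 0.15447934 0.18800833] [-7.48886592 -0.56179633  7.5488406 ]
184  42 41 30  6  4  4  7 24 19 19 16  7  7 11  8  6 12 11  4  9 21 34 35 35 34
185  41 41 33 10  4  5 10 30 20 19 18  8  7 12  8  6  8  8  4 10 24 32 34 35 36
186  41 42 38 22  9  4  5 27 22 19 20 10  6 10  8  6  5  6  4  9 24 31 33 33 33
187  42 42 41 34 14  4  4 24 25 19 20 11  6  8  7  6  3  4  4 11 22 30 31 32 32
188  41 42 42 37 13  3  4 20 24 18 20 12  6  6  6  6  4  5  5 12 19 26 28 31 31
189  41 42 42 36 13  3  4 17 26 19 21 15  6  5  5  6  4  6  9 12 17 19 23 27 29
190  41 41 41 36 13  4  3 22 30 20 21 16  7  5  6  5  6 10 16 16 16 17 17 19 24
191  41 42 42 36 12  4  4 26 32 21 21 18  9  5  5  5 10 13 18 19 17 17 16 16 19
192  41 42 41 35 12  3  4 27 32 21 20 20 16  5  4  5 13 15 17 20 16 17 16 16 16
193  40 42 42 34 14  3  4 23 32 21 20 21 22  7  4  5 13 15 18 20 16 17 16 15 16
194  41 42 41 34 14  2  3 14 29 20 20 21 24  8  4  5 15 17 19 19 16 17 14 14 16
195  41 42 42 35 14  3  3  9 24 17 19 21 25  9  4  7 21 23 20 20 17 17 14 14 15
196  41 42 42 34 14  3  4  7 14 10 12 20 24  9  4  9 27 27 21 19 15
[... 992 characters left out ...]
 39 17  2  8 23 18 20 17  4  2 11 18 19 19 18 19 32 39 34 26
210  39 42 42 41 42 39 16  2  6 15 11 16 15  5  2 11 19 19 19 17 18 32 41 40 37
211  38 42 42 41 41 38 15  3  3  6  5  8  8  3  3 11 19 20 19 18 18 32 41 41 40
212  37 42 42 41 36 32 11  4  3  4  3  4  4  3  2 11 19 20 19 18 19 32 40 42 40
213  38 41 42 40 22 15  6  4  3  3  3  3  3  2  2 11 18 20 18 17 18 32 41 41 41
214  37 42 42 40 15  5  5  4  4  4  3  4  3  3  2  6 14 18 19 18 19 32 41 40 41
215  37 42 42 39 17  4  4  3  3  3  4  3  5  2  2  3  7 14 19 18 18 31 41 42 41
216  38 41 42 40 23  8  5  3  4  4  3  4  4  2  1  2  5 12 18 17 18 31 41 41 41
217  37 41 41 41 31 19 11  5  4  4  4  4  4  3  2  1  4 15 19 18 18 31 41 41 41
```

Request:
{"op": "play_rows", "data": {"commands": [[[0,-0.01,0,0,0],[0,-0.02,0,0,0],[0,-0.02,0,0,0],[0,-0.02,0,0,0]]]}}

```text
clock: 25.72
tcp_pos: [0.5649, 0.1543, 0.1883]
orientation: [-3.136, -0.151, -0.009]
contact_force: [3.5, 0.5, 6.6]
grip_width: 0.0562
gripper_force: 51.9
```

Run:
```python
from h import *
s=grab('side');o=get_obs();T=T_tool(o)
O=np.array([.6442,.0309,0]);a=.094;Rz=np.array([[np.cos(a),-np.sin(a),0],[np.sin(a),np.cos(a),0],[0,0,1]])
print('tcp rack',(Rz.T@(T[:3,3]-O)).round(4),o['contact_force'],o['moment'],o['grip_width'])
W=lambda x,y,z:proj(s,O+Rz@[x,y,z]).round(1)
print('tip',W(-.074,.13,.237),'seat',W(-.045,.13,.229),'strapbot at',W(-.058,.13,.229),'bodytop',W(-.058,.13,.193),'L leg out',W(-.058,.1585,.215),'R',W(-.058,.1015,.215))
for d in viewer.trace(s,'grater_mid')[:2]: print(d['score'],d['rect'])
```

```text
tcp rack [-0.0674  0.1303  0.1883] [3.13837376 0.90760756 7.17901032] [ 0.12925988 -0.62592261 -0.01197531] 0.05612447057459368
tip [[292.5 198.6]] seat [[301.4 199.3]] strapbot at [[297.4 200.3]] bodytop [[297.6 213.7]] L leg out [[290.4 202.9]] R [[304.9 208.3]]
0.83 [280.5, 197.6, 315.5, 264.8]
0.68 [285.1, 245.9, 318.3, 332.5]
```

Request:
{"op": "play_rows", "data": {"commands": [[[0,0.008,0,0,0],[0,0.008,0,0,0],[0,0.008,0,0.003,0],[0,0.008,0,0.006,0],[0,0.008,0,0.006,0],[0,0.008,0,0.006,0],[0,0.008,0,0.006,0]]]}}

```text
clock: 26.4
tcp_pos: [0.5652, 0.1543, 0.1876]
orientation: [-3.137, -0.152, -0.006]
contact_force: [-4.2, -1.1, 13.9]
grip_width: 0.0561
gripper_force: 52.2
```

Request:
{"op": "play_rows", "data": {"commands": [[[0,0,0,-0.005,0],[0,-0.01,0,-0.005,0],[0,-0.01,0,-0.005,0],[0,-0.01,0,0,0],[0,-0.01,0,0,0],[0,-0.01,0,0,0]]]}}

```text
clock: 26.9
tcp_pos: [0.5651, 0.1543, 0.1879]
orientation: [-3.136, -0.151, -0.011]
contact_force: [3.2, 0.0, 11.4]
grip_width: 0.0561
gripper_force: 52.2
```

Request:
{"op": "play_rows", "data": {"commands": [[[0,0,0,0.001,0],[0,0,0,0.001,0],[0,0,0,0.001,0],[0,0,0,0.001,0],[0,0,0,0.001,0],[0,0,0,0.001,0]]]}}

```text
clock: 27.4
tcp_pos: [0.5651, 0.1543, 0.1878]
orientation: [-3.136, -0.151, -0.011]
contact_force: [3.2, -1.3, 12.1]
grip_width: 0.0564
gripper_force: 52.3
```

The tug of about 12 N was held with no motion. Relieving the load and letting go.

Request:
{"op": "play_rows", "data": {"commands": [[[0,0.005,0,-0.006,0],[0,0.005,0,-0.011,0],[0,0.005,0,-0.011,0],[-0.35,0.005,0,-0.011,0],[-0.5,0.005,0,-0.011,0],[-0.7,0.005,0,-0.011,0],[-0.7,0.005,0,-0.011,0],[-0.7,0.005,0,-0.011,0],[-0.7,0.005,0,-0.011,0]]]}}

```text
clock: 28.15
tcp_pos: [0.5624, 0.1533, 0.1866]
orientation: [3.137, 0.152, -0.002]
contact_force: [0.1, 0.6, -0.3]
grip_width: 0.0722
gripper_force: 0.0
```

Run:
```python
from h import *
s=grab('side');save(s,'f4.png');o=get_obs();print(o['tcp_pos'],o['contact_force'],o['grip_width'])
for d in viewer.trace(s,'grater_mid')[:2]: print(d['score'],d['rect'])
g=cv2.cvtColor(s['pixels'],7)
for v in range(186,222,2): print(v,''.join('%3d'%(x//4) for x in g[v,276:326:2]))
```

```text
[0.56252625 0.15333138 0.18679881] [-0.41984118 -0.49876212  1.02797229] 0.07284241330946392
0.87 [282.6, 245.2, 315.3, 330.8]
0.79 [279.5, 198.5, 310.1, 264.6]
186  41 38 25  6  3 12 37 38 22 19 20 13  6  9 10  7  5  7  5  5 15 28 32 33 34
188  41 41 24  5  3  6 25 34 23 19 21 18  8  7  7  7  5  5  5  5 14 22 28 30 31
190  42 40 24  6  3  4 27 34 20 19 21 20 11  6  6  6  4  6 11 14 15 17 17 20 24
192  41 40 25  7  3  4 27 37 25 19 21 21 19 12  4  4  6 13 17 20 17 17 16 16 16
194  41 40 25  7  4  4 26 38 24 18 21 21 24 19  6  5  7 16 18 19 15 16 15 15 15
196  41 40 23  7  3  4 14 20 10  9 15 19 25 17  5  4  9 20 20 19 16 17 14 15 14
198  41 40 24 10  8 13 12 26 24  4  4  7 23 19  6  4  8 15 18 19 15 17 15 15 15
200  40 41 39 37 38 35 12 20 21 10  5  6 22 19  6  4  8 17 20 21 15 17 17 16 15
202  40 42 42 42 42 37 11 10 19 21 18 11 23 20  7  5 10 23 21 24 21 19 16 16 16
204  41 42 42 41 42 38 12  1 13 23 20 19 25 21  9 10 17 29 22 16 28 30 27 19 16
206  40 42 41 42 42 38 12  2 16 27 21 20 22 22 17 18 20 19 19 17 26 33 36 24 18
208  39 41 42 42 42 38 12  3 17 28 22 21 15  8  6 14 20 19 19 18 18 31 36 31 20
210  39 42 42 42 41 37 11  3 11 15 14 19 12  2  4 16 19 19 19 17 18 32 41 39 37
212  37 41 42 38 20 15  6  3  4  5  4  8  7  2  5 17 20 20 19 18 19 33 42 42 40
214  37 42 42 30  5  4  3  3  4  3  4  4  3  2  4 17 20 19 19 17 18 32 41 41 41
216  37 42 41 25 16  7  4  4  4  3  3  3  4  3  2  6 12 19 19 18 18 31 41 41 41
218  40 41 41 31 32 27 16  7  5  3  4  4  3  2  3  4 13 20 19 18 19 31 41 42 42
220  47 43 42 36 33 33 33 27 16  7  9  4  4  5  8 11 18 20 19 18 19 30 41 41 41
```

Request:
{"op": "play_rows", "data": {"commands": [[[-0.8,0,0,-0.02,0],[-0.8,0,0,-0.06,0],[-0.8,0,0,-0.12,0],[-0.8,0,0,-0.2,0],[-0.8,0,0,-0.3,0],[-0.8,0,0,-0.45,0],[-0.8,-0.2,0,-0.6,0],[-0.8,-0.4,0,-0.7,0],[-0.8,-0.5,0,-0.8,0],[-0.8,-0.5,0,-0.8,0],[-0.8,-0.5,0,-0.8,0]]]}}

```text
clock: 29.17
tcp_pos: [0.4635, 0.1446, 0.3505]
orientation: [3.137, 0.153, 0.01]
contact_force: [1.4, 0.3, -0.3]
grip_width: 0.0772
gripper_force: 0.0
```

Run:
```python
from h import *
s=grab('side');save(s,'f5.png');o=get_obs();print(o['tcp_pos'],o['contact_force'],o['clock'])
for n in('grater_mid','board','turner','honey_jar','canister','spice_jar'): print(n,[(round(d['score'],2),d['rect']) for d in viewer.trace(s,n)[:2]])
O=np.array([.6442,.0309,0]);a=.094;Rz=np.array([[np.cos(a),-np.sin(a),0],[np.sin(a),np.cos(a),0],[0,0,1]])
W=lambda x,y,z:proj(s,O+Rz@[x,y,z]).round(1)
for x in(-.06,-.05,-.045):print(x,'bodytop',W(x,.13,.193),'foot',W(x,.13,.043))
t=grab('top');print([(n,d['rect']) for n in('honey_jar','canister','spice_jar','salt_shaker') for d in viewer.trace(t,n)[:1]])
g=cv2.cvtColor(s['pixels'],7)
for v in range(190,222): print(v,''.join('%3d'%(x//4) for x in g[v,276:326:2]))
```

```text
[0.46384318 0.14388957 0.34888371] [-0.26366903  0.23786054 -0.75120671] 29.2167
grater_mid [(0.92, [285.0, 244.4, 318.7, 330.6]), (0.82, [279.1, 196.3, 312.9, 267.4])]
board [(0.73, [321.7, 206.3, 351.2, 279.2]), (0.27, [187.9, 237.1, 215.0, 282.3])]
turner [(0.59, [363.3, 224.3, 394.4, 302.4])]
honey_jar [(0.78, [186.9, 238.6, 213.3, 282.9]), (0.52, [280.6, 198.3, 315.3, 269.5])]
canister [(0.94, [184.7, 216.8, 222.8, 262.8])]
spice_jar [(0.97, [233.0, 240.7, 248.1, 279.8]), (0.7, [320.8, 204.5, 347.5, 278.6])]
-0.06 bodytop [[297.  213.9]] foot [[297.6 266.2]]
-0.05 bodytop [[300. 213.]] foot [[300.4 265.1]]
-0.045 bodytop [[301.5 212.5]] foot [[301.8 264.5]]
[('honey_jar', [226.6, 249.6, 253.1, 278.4]), ('canister', [183.2, 230.4, 223.2, 264.0]), ('spice_jar', [243.5, 228.2, 258.6, 242.0])]
190  41 41 41 41 41 41 39 35 32 28 21 21 20 17 15 14 15 16 18 16 15 17 15 15 15
191  40 41 41 41 41 40 39 36 33 27 21 20 20 18 16 15 13 14 18 18 16 17 15 16 16
192  39 41 41 40 41 40 40 37 33 28 21 22 21 17 16 16 15 14 18 19 15 17 15 16 15
193  41 41 41 41 41 41 40 38 33 27 21 20 21 18 16 14 1
[... 1565 characters left out ...]
 12  2  4  4  3  4  3  3  3  4 17 19 19 19 17 18 31 41 40 40
214  37 41 41 32  8  4  3  4  4  3  4  3  4  3  4 15 19 19 18 18 18 31 41 41 40
215  37 41 41 32  9  3  4  4  4  3  3  3  3  2  2 11 16 18 19 17 18 31 41 40 41
216  37 41 40 35 18  7  4  3  3  5  3  4  3  2  3  5 10 18 19 18 18 31 41 41 41
217  36 41 42 38 28 16  6  5  4  4  3  3  4  2  2  3  7 17 19 17 18 31 41 41 41
218  39 41 41 38 32 27 16  7  4  4  3  4  3  3  2  2  9 19 19 18 19 30 40 41 41
219  43 41 41 38 32 32 26 16  7  4  4  4  2  2  4  5 12 19 19 17 19 30 40 40 40
220  47 42 41 37 33 33 32 26 16  7 10  6  4  5  9 12 16 19 19 18 18 30 41 41 41
221  49 48 43 37 32 33 33 31 27 17 21 10 10 13 16 18 20 20 18 17 19 31 41 41 41
```

Released; the grater hangs on the hook with its strap near the outer end of the level part. I'll nudge it a little inwards along the seat with both fingertips straddling the hook.

Request:
{"op": "play_rows", "data": {"commands": [[[-0.05,0.1,0,0,0],[-0.05,0.25,0,0,0],[-0.05,0.345,0,0.1,0],[-0.05,0.345,0,0.25,0],[-0.05,0.345,0,0.4,0],[-0.05,0.345,0,0.55,0],[-0.05,0.345,0,0.68,0],[-0.05,0.345,0,0.75,0],[-0.05,0.345,0,0.77,0],[-0.05,0.345,0,0.77,0]]]}}

```text
clock: 30.6
tcp_pos: [0.5316, 0.1503, 0.1923]
orientation: [3.138, 0.152, -0.003]
contact_force: [-0.7, 1.0, 0.3]
grip_width: 0.0447
gripper_force: 0.0
```

Request:
{"op": "play_rows", "data": {"commands": [[[-0.05,0.03,0,0,0],[-0.05,0.06,0,0,0],[-0.05,0.085,0,0,0],[-0.05,0.1,0,0,0],[-0.05,0.115,0,0,0],[-0.05,0.13,0,0,0],[-0.05,0.14,0,0,0],[-0.05,0.14,0,0,0]]]}}

```text
clock: 31.27
tcp_pos: [0.5602, 0.1532, 0.1931]
orientation: [-3.138, -0.152, 0.001]
contact_force: [-0.8, -0.9, 0.4]
grip_width: 0.0446
gripper_force: 0.1
```

Request:
{"op": "play_rows", "data": {"commands": [[[-0.05,0.01,0,0,0],[-0.05,0.018,0,0,0],[-0.05,0.018,0,0,0],[-0.05,0.01,0,0,0],[-0.05,-0.05,0,0,0],[-0.05,-0.15,0,0,0],[-0.05,-0.25,0,0,0],[-0.05,-0.35,0,-0.1,0],[-0.05,-0.5,0,-0.4,0],[-0.05,-0.6,0,-0.7,0],[-0.05,-0.6,0,-0.7,0],[-0.05,-0.6,0,-0.7,0]]]}}

```text
clock: 32.27
tcp_pos: [0.4416, 0.1438, 0.3402]
orientation: [-3.137, -0.154, -0.017]
contact_force: [1.9, 0.8, 0.2]
grip_width: 0.0449
gripper_force: 0.0
```

Run:
```python
from h import *
s=grab('side');save(s,'f6.png');o=get_obs();print(o['tcp_pos'],o['contact_force'],o['clock'])
print([(round(d['score'],2),d['rect']) for d in viewer.trace(s,'grater_mid')[:2]],[(round(d['score'],2),d['rect']) for d in viewer.trace(s,'board')[:1]])
g=cv2.cvtColor(s['pixels'],7)
for v in range(192,222): print(v,''.join('%3d'%(x//4) for x in g[v,276:326:2]))
```

```text
[0.44183829 0.14307411 0.33826751] [0.68098984 0.44843329 0.4558086 ] 32.3167
[(0.93, [285.2, 246.1, 317.5, 330.6]), (0.65, [287.3, 197.6, 318.9, 261.7])] [(0.92, [320.2, 209.0, 349.9, 278.5])]
192  40 41 41 41 41 40 40 37 33 27 21 20 21 17 15 15 15 14 18 20 16 16 15 15 16
193  40 41 41 41 41 41 40 39 33 27 21 21 21 18 15 15 16 16 18 19 16 17 14 15 16
194  40 41 42 41 41 41 38 38 33 28 20 20 21 20 19 16 17 20 21 19 16 16 14 15 15
195  40 41 41 40 41 38 30 36 31 24 15 17 21 23 25 20 25 29 26 19 15 16 14 14 15
196  40 41 42 41 41 37 23 28 25 13  8 11 17 28 30 27 33 29 26 21 16 17 14 14 14
197  40 41 41 41 41 37 20 24 21  5  4  5 10 24 31 33 31 23 23 22 17 17 15 15 14
198  40 41 41 42 41 37 20 29 24  3  4  4  5 14 26 32 25 23 23 22 21 19 14 15 15
199  40 41 41 41 41 37 20 28 23  6  5  4  4  6 12 19 20 27 26 23 26 22 16 15 15
200  40 41 41 41 41 37 20 22 21 12 16  9  4  2  4  8 18 30 26 24 28 26 19 16 15
201  40 41 41 41 41 37 19 19 20 19 27 17  7  4  4  5 17 30 23 26 29 27 24 16 18
202  40 41 42 41 41 37 21 16 19 20 25 21 13  7  4  4 15 30 22 26 28 28 24 16 23
203  40 41 42 41 41 37 20 
[... 793 characters left out ...]
 28  7  4  4  3  5  3  3  5  3  1  7 16 19 17 18 32 41 40 41
214  37 41 41 41 39 18  3  4  4  3  4  4  4  4  3  1  5 10 16 17 19 31 40 40 40
215  37 41 41 41 39 16  5  5  4  4  3  4  3  3  2  2  2  5 11 16 18 32 40 40 40
216  37 42 41 40 39 21 14  6  4  4  3  4  4  3  2  2  1  2  9 17 19 31 40 40 41
217  36 41 41 41 40 27 25 16  6  4  4  3  4  4  4  3  3  3 11 17 18 30 41 41 41
218  39 41 41 40 40 29 30 26 15  7  4  4  4  3  3  2  3  4 14 18 18 30 40 40 41
219  43 41 41 41 40 29 31 30 25 15  6  4  5  3  1  4  7 11 17 18 18 30 41 41 41
220  46 42 41 41 40 29 32 32 30 25 14  7 11  6  6  9 14 17 19 18 19 31 40 40 41
221  49 48 44 42 39 30 32 32 31 30 25 15 21 12 12 18 19 19 19 18 19 31 41 40 41
```

Request:
{"op": "play_rows", "data": {"commands": [[[-0.05,-0.1,0,-0.1,0],[-0.05,-0.1,0,-0.1,0],[-0.05,-0.1,0,-0.1,0],[-0.05,-0.1,0,-0.1,0],[-0.05,-0.1,0,-0.1,0],[-0.05,-0.1,0,-0.1,0],[-0.05,-0.1,0,-0.1,0],[-0.05,-0.1,0,-0.1,0],[-0.05,-0.1,0,-0.1,0],[-0.05,-0.1,0,-0.1,0]]]}}

```text
clock: 33.25
tcp_pos: [0.4208, 0.1397, 0.3532]
orientation: [-3.138, -0.152, 0.0]
contact_force: [0.4, 0.2, 0.5]
grip_width: 0.0453
gripper_force: 0.0
```

```bash
python3 -c "
from h import *
print(r.hand_in())"
```

```text
the job is handed in; nothing more can be done
None
```

I swung the hook straight out, hung the grater on it by its handle, tugged it at about 12 N (it held), let go and handed in at 33 s; while I was getting a firm grip the grater shifted about 12 mm towards the honey jar and may have nudged it slightly.

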